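# Pack the glaze test tiles upright into the sample case and shut it

## Task

Pack the glaze samples: stand every test tile that lies on the ware board upright on its thin edge in the open sample case, one to a slot, down on the case's floor. When all of them stand in their slots, swing the case's upper half over and shut it fully, so that the two halves meet rim to rim. Do not disturb the bowl and the jars around the work.

Things in the scene. Friction and masses are not known exactly. Their poses are not given: they have to be found in the camera images.
- tile1: glaze test tile, 60 x 60 x 12 mm, 90 g, glazed deep blue on both faces; origin at its centre, z axis normal to the faces, x and y along the edges. It starts lying flat on the board. May be absent.
- tile2: glaze test tile, 60 x 60 x 12 mm, 90 g, glazed green on both faces; origin at its centre, z axis normal to the faces, x and y along the edges. It starts lying flat on the board. May be absent.
- tile3: glaze test tile, 60 x 60 x 12 mm, 90 g, glazed red on both faces; origin at its centre, z axis normal to the faces, x and y along the edges. It starts lying flat on the board. May be absent.
- tile4: glaze test tile, 60 x 60 x 12 mm, 90 g, glazed yellow on both faces; origin at its centre, z axis normal to the faces, x and y along the edges. It starts lying flat on the board. May be absent.
- tile5: glaze test tile, 60 x 60 x 12 mm, 90 g, glazed white on both faces; origin at its centre, z axis normal to the faces, x and y along the edges. It starts lying flat on the board. May be absent.
- board: plywood ware board lying on the table, 260 (x) x 300 (y) x 18 mm thick, fixed; origin at the centre of its underside, z up. The tiles start on it.
- case: lower half of an aluminium clamshell case, fixed, 142 (x) x 210 (y) x 34 mm high, open on top; origin at the centre of its underside, z up. Walls and floor 6 mm. Inside, six wooden bars 50 mm long (x, centred), 14 wide (y), 24 high leave five slots 20 mm wide, 34 mm apart, along x, open at both ends, for one tile each. Upper half hinged along the +y side.
- slot1 (a point): middle of the floor of slot 1 of the case (case y = 68 mm, 6 mm above the table); a tile standing in it has its faces square to the case's y axis and its centre 30 mm above this point
- slot2 (a point): middle of the floor of slot 2 of the case (case y = 34 mm, 6 mm above the table); a tile standing in it has its faces square to the case's y axis and its centre 30 mm above this point
- slot3 (a point): middle of the floor of slot 3 of the case (case y = 0 mm, 6 mm above the table); a tile standing in it has its faces square to the case's y axis and its centre 30 mm above this point
- slot4 (a point): middle of the floor of slot 4 of the case (case y = -34 mm, 6 mm above the table); a tile standing in it has its faces square to the case's y axis and its centre 30 mm above this point
- slot5 (a point): middle of the floor of slot 5 of the case (case y = -68 mm, 6 mm above the table); a tile standing in it has its faces square to the case's y axis and its centre 30 mm above this point
- lid (a joint): angle of the case's upper half (rad): 0 = shut, its rim flush on the lower half's rim; about 1.57 = standing straight up; up to 2.05. It starts open at 1.65 to 1.95. Stiff hinge: it stays where it is left and needs about 5 N at its free edge to move.
- lid_hinge (a point): middle of the hinge line, on the lower half's +y rim, 34 mm above the table; the hinge line runs along the case's x axis. Axes as the case.
- lid_edge (a point): middle of the rim of the upper half's free side, 210 mm from the hinge; moves and turns with it. The upper half is a shell 142 x 210 mm, 46 mm deep, walls 6 mm, weighing 350 g; shut, its rim lies at z = 34 mm and its outer top face at 80 mm. In this frame y points to the hinge and z to the outer top face (46 mm from here).
- bowl: bystander: terracotta bowl, 124 mm across, 50 mm high, origin at the centre of its underside
- jar_red: bystander: glaze jar with red cap, 52 mm across, 75 mm high, origin at the centre of its underside
- tub_blue: bystander: glaze tub with blue cap, 84 mm across, 70 mm high, origin at the centre of its underside
There are look-alikes about, which are no part of the job. What is meant by the tile3 is not brown, and is the larger of those in its own colour.

How it is judged:
By the outcome, as a careful person would: the job done as asked, in the order asked, and still so for the second after the job is handed in, with the robot touching nothing.
Of tile1, tile2, tile3, tile4, tile5 only 3 to 5 are there at a start; the rules pass over those that are not, and their reading is None.
At some moment in a run one of tile1, tile2, tile3, tile4, tile5 may be knocked a few centimetres aside while the robot is not near it.
It also fails if it takes over 210 s, if anything falls off the work surface, if the arm or the gripper's body presses on something with over 40 N, if the wrist force passes 120 N, or if a joint passes its speed limit or range.

## Robot

A 6-joint arm with a two-finger parallel gripper is mounted at the origin on the work surface. World frame = base frame: x ahead of the robot, y to its left, z up, the work surface at z = 0. Lengths are in m, angles in rad, forces in N, time in s.
With the tool pointing down it reaches from about 0.15 to 0.775 m from the base axis. Payload 6.1 kg.
Tool frame: the origin (TCP) lies between the finger pads; the fingertips stand 19 mm ahead of it and the grasp point (between the pads) is the TCP; x points along the fingers, z is the direction in which the jaws open and shut, and the axes are right-handed (so a half turn about x gives the same grasp; the last joint's range is limited). The gripper opens to 85 mm and grips with 20 to 120 N. Pads are 22 mm wide; open, the fingers measure 114 mm over their backs; the gripper's body (76 mm by 85 mm) begins 54 mm behind the grasp point. The pads swing forward as they close: fully open they stand 13 mm farther back than shut.
Start: joints at [-1.271, 0.126, -0.04, 1.405, 0, 1.571], TCP at [0.155, -0.502, 0.25] pointing down, gripper open.
Joint ranges: [-2.72, 2.72], [-0.95, 1.95], [-1.27, 1.35], [-1.78, 2.02], [-1.46, 1.47], [-3.14, 3.14]. Speed limits (rad/s): [2.39, 2.39, 3.01, 3.14, 3.14, 3.14].

## Interface

Orientations are given as a rotation vector (axis times angle).
In Python, from station import manip gives the robot as it stands. Calls block until the motion is done:
- manip.reach(position, orientation): joint-space move of the TCP to a pose.
- manip.line_to(position, orientation=None, vel=0.15, force_limit=None): straight line of the TCP; orientation=None keeps the orientation; vel is the mean speed in m/s. With force_limit (N) it stops when the force on the tool has changed by that much, and returns True; else False.
- manip.goto_joints(angles): joint-space move.
- manip.grip(opening, f_grip=None): finger opening in m; f_grip is the grip in N (None keeps the last); returns when the fingers have stopped.
- manip.sleep(seconds).
- manip.inverse_kinematics(position, orientation): joint angles nearest the present ones, or None.
- manip.observe(): the state.
- manip.get_image(name): name is "scene" or "side" or "wrist"; returns (picture, depth): 420x560x3 uint8, blue, green, red; 420x560 float32, m along the optical axis (not along the pixel's ray), 0 where there is no reading.
- manip.camera_params(name): a dict with "mtx" (3x3 intrinsics, pixels), "R" (3x3) and "t" (3): a world point X has camera coordinates R X + t; the wrist camera has in their place "mount" (4x4, takes a point from camera to tool coordinates, whose origin is the TCP and whose axes are the tool frame's). Camera axes: x right, y down, z forward; pixel columns grow to the right and rows downward; lengths in m; the calibration is good to about 2 mm. A picture is of the moment at which its call begins: read the wrist's pose just before it. camera_params takes no time and is no camera call.
A pose or a line that the arm cannot do raises manip.PlanningError and nothing moves.
- manip.finish_job(): hands the job in, once; it reports no verdict.
The state is a dict: "time": time; "joints": joint angles; "joint_velocities": joint speeds; "tau": joint torques, N m; "tcp_pos": TCP position; "eef_rot": TCP orientation; "wrist_force": force on the tool from outside, world axes, zero at the start; "wrist_torque": the same for the moment, N m; "gripper_width": finger opening in m.
Only numpy, scipy, OpenCV 4.12 (cv2) and the standard library are available. Lean on these libraries where they do the work, as an engineer would, in place of code of your own. Each camera call takes 0.05 s, during which the arm holds its last target.

## Working session

There is one attempt and no reset: what is moved stays moved. The work goes in short steps, each a Python script; the robot and the scene stay as the last script left them, time stands still between calls to the robot, and variables do not carry over. Pictures are saved under pics/ and viewed, and the job is handed in when it is done.

```bash
ls; mkdir -p pics
python3 - <<'E'
from station import manip
import cv2
for n in ["scene","side","wrist"]:
    im,d=manip.get_image(n); cv2.imwrite(f"pics/{n}0.png",im)
    p=manip.camera_params(n); print(n,p)
print(manip.observe())
E
```

```text
pics
scene {'mtx': array([[421.13513659,   0.        , 278.25559728],
       [  0.        , 421.13513659, 207.69369164],
       [  0.        ,   0.        ,   1.        ]]), 'R': array([[-0.73124829,  0.68209255, -0.00506836],
       [ 0.55441096,  0.59000371, -0.58696176],
       [-0.39737189, -0.43202475, -0.80959879]]), 't': array([ 0.42129959, -0.21205133,  1.28560441])}
side {'mtx': array([[519.44327226,   0.        , 283.78440358],
       [  0.        , 519.44327226, 211.23678916],
       [  0.        ,   0.        ,   1.        ]]), 'R': array([[-0.75953377, -0.65044351,  0.00563046],
       [-0.42513256,  0.48984584, -0.76112637],
       [ 0.49231165, -0.58049488, -0.64857917]]), 't': array([0.39752242, 0.28181599, 0.93189134])}
wrist {'mtx': array([[294.5447485 ,   0.        , 276.97394589],
       [  0.        , 294.5447485 , 214.03520502],
       [  0.        ,   0.        ,   1.        ]]), 'mount': array([[-1.41311848e-03, -3.06022821e-01,  9.52023128e-01,
        -1.23305627e-01],
       [ 1.60206206e-04, -9.52024136e-01, -3.06022907e-01,
         7.72334116e-02],
       [ 9.99998989e-01, -2.79926611e-04,  1.39434965e-03,
        -8.68431462e-04],
       [ 0.00000000e+00,  0.00000000e+00,  0.00000000e+00,
         1.00000000e+00]])}
{'time': 0.15, 'joints': array([-1.27095810e+00,  1.26266223e-01, -4.03767136e-02,  1.40539362e+00,
        2.39241968e-05,  1.57082582e+00]), 'joint_velocities': array([ 0.00037412, -0.00214822,  0.00542296, -0.00105058,  0.00221572,
       -0.00123507]), 'tau': array([ 1.54276262e-03, -4.36271739e+01,  3.53152120e+01,  1.35776895e-02,
        2.10274829e-04,  1.40163976e-05]), 'tcp_pos': array([ 0.15498763, -0.50129774,  0.24969402]), 'eef_rot': array([ 0.98633304,  1.33725305, -0.98507862]), 'wrist_force': array([-0.42882117, -0.02784267,  0.22936888]), 'wrist_torque': array([ 0.00809692,  0.01402332, -0.05418547]), 'gripper_width': 0.08539113341795743}
```

View pics/scene0.png

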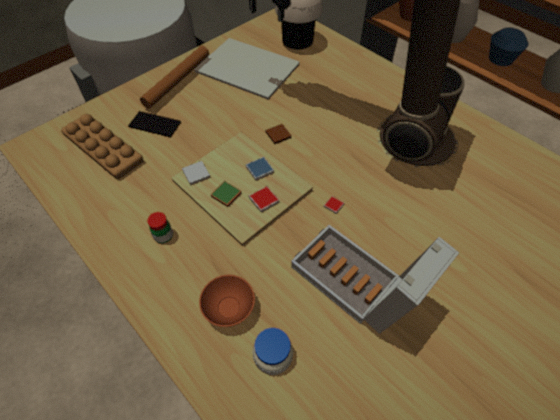

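View pics/side0.png

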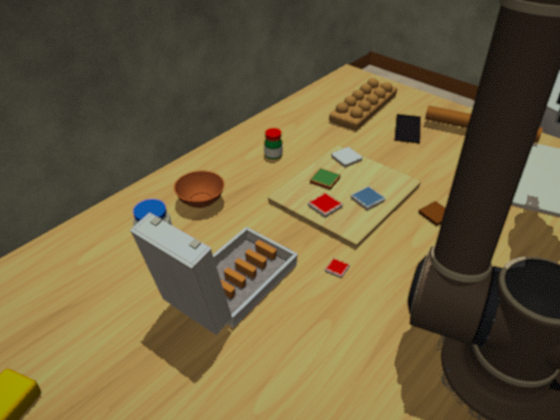

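View pics/wrist0.png

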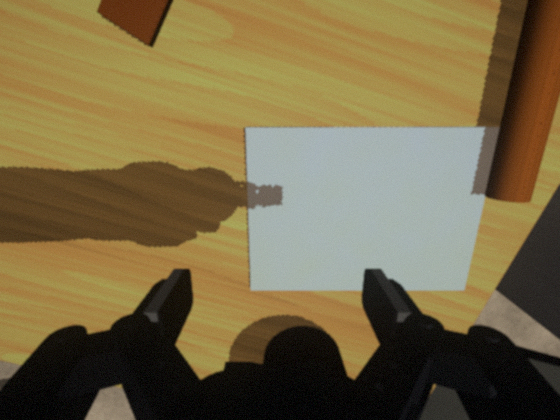

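The board holds blue (260,168), green (226,193), red (263,199) and white (196,173) tiles. Yellow is absent. The small red tile at (333,205) and the brown one at (278,133) lie off the board, so they are decoys. The case is at (345,275) with the lid on the right. Next I measure them.

```bash
cat > h.py <<'E'
import numpy as np, cv2
from station import manip
from scipy.spatial.transform import Rotation as Rn
def cam(n):
    p=manip.camera_params(n)
    if n=="wrist":
        o=manip.observe(); T=np.eye(4);T[:3,:3]=Rn.from_rotvec(o["eef_rot"]).as_matrix();T[:3,3]=o["tcp_pos"]
        M=np.linalg.inv(T@p["mount"]); return p["mtx"],M[:3,:3],M[:3,3]
    return p["mtx"],p["R"],p["t"]
def ray(c,uv,z):
    K,R,t=c; uv=np.atleast_2d(np.asarray(uv,float))
    d=(np.linalg.inv(K)@np.c_[uv,np.ones(len(uv))].T).T@R
    o=-R.T@t; return o+d*((z-o[2])/d[:,2])[:,None]
def proj(c,X):
    K,R,t=c; q=(K@(R@np.atleast_2d(X).T+t[:,None])).T; return q[:,:2]/q[:,2:]
RANGES={"blue":[(98,60,40,125,255,255)],"green":[(40,70,20,90,255,255)],
 "red":[(0,170,70,7,255,255),(173,170,70,180,255,255)],"white":[(0,0,120,180,60,255)]}
def blobs(im,name,amin=60):
    hsv=cv2.cvtColor(im,cv2.COLOR_BGR2HSV); m=0
    for r in RANGES[name]: m=m|cv2.inRange(hsv,np.array(r[:3]),np.array(r[3:]))
    cs,_=cv2.findContours(m,cv2.RETR_EXTERNAL,cv2.CHAIN_APPROX_NONE)
    return [c[:,0,:] for c in cs if cv2.contourArea(c)>amin]
def rect(c,pts,z):
    P=ray(c,pts,z)[:,:2]; r=cv2.minAreaRect((P*1000).astype(np.float32)); return r
E
python3 - <<'E'
from h import *
for n in ["scene","side"]:
    c=cam(n); im=cv2.imread(f"pics/{n}0.png")
    print(n,"origin px",proj(c,[[0,0,0],[.3,0,0],[0,.3,0],[0,-.3,0]]).round().tolist())
    for k in RANGES:
        for b in blobs(im,k):
            m=b.mean(0); r=rect(c,b,.03)
            print(k,m.round(),"ctr",np.round(r[0],1),"size",np.round(r[1],1),"ang",round(r[2],1))
E
```

```text
scene origin px [[416.0, 138.0], [351.0, 191.0], [506.0, 195.0], [343.0, 92.0]]
blue [272. 346.] ctr [754.7 172.2] size [74.1 75. ] ang 1.3
blue [259. 167.] ctr [ 442.7 -221.2] size [50.1 51.5] ang 77.0
blue [512.  39.] ctr [-643.1  -48.9] size [146.7  95.2] ang 27.6
green [161. 231.] ctr [ 764.3 -230.9] size [31.4 47.1] ang 69.9
green [226. 192.] ctr [ 568.2 -216.2] size [51.6 50.8] ang 10.8
red [156. 220.] ctr [ 752.9 -267.1] size [48.  43.1] ang 56.0
red [333. 203.] ctr [384.7   8.4] size [31.6 33.9] ang 13.4
red [263. 197.] ctr [ 505.4 -133.6] size [51.7 51.3] ang 81.9
white [380. 270.] ctr [425.8 183.6] size [299.2 282.9] ang 3.9
white [195. 171.] ctr [ 583.  -331.7] size [60. 61.] ang 75.0
white [249.  67.] ctr [ 164.  -601.9] size [214.7 293.9] ang 17.1
white [123.  16.] ctr [  332.2 -1157.4] size [289.1 460.5] ang 46.4
side origin px [[505.0, 368.0], [365.0, 285.0], [423.0, 505.0], [562.0, 275.0]]
blue [149. 209.] ctr [804.  157.4] size [74.2 74.1] ang 48.3
blue [368. 196.] ctr [ 443.5 -219.4] size [51.1 50.9] ang 77.3
green [325. 177.] ctr [ 569.6 -214.1] size [51.9 50.6] ang 10.5
green [273. 144.] ctr [ 768.3 -240. ] size [44.4 40. ] ang 41.1
red [337. 266.] ctr [362.3  18.7] size [33.3 33. ] ang 9.6
red [325. 202.] ctr [ 507.7 -131.9] size [50.8 50.6] ang 82.0
red [273. 134.] ctr [ 800.8 -276.7] size [39.9 58. ] ang 41.1
white [234. 259.] ctr [537.9 142.8] size [ 35. 116.] ang 5.7
white [256. 262.] ctr [512.3 152.5] size [145.  210.7] ang 3.8
white [168. 237.] ctr [696.4 181.9] size [212.   92.3] ang 3.7
white [347. 155.] ctr [ 584.7 -328.3] size [62.9 64.1] ang 73.5
white [541. 181.] ctr [ 165.5 -583. ] size [103.1 296.6] ang 18.3
white [555.  92.] ctr [  295.7 -1080.1] size [ 31.9 285.7] ang 18.6
white [420.  86.] ctr [ 646.7 -816.3] size [392.8  37.6] ang 0.4
```

Run:
```python
import cv2
a=cv2.imread("pics/scene0.png")[225:335,285:465]; cv2.imwrite("pics/sc_case.png",cv2.resize(a,None,fx=4.4,fy=4.4,interpolation=2))
a=cv2.imread("pics/side0.png")[205:335,130:305]; cv2.imwrite("pics/si_case.png",cv2.resize(a,None,fx=4.4,fy=4.4,interpolation=2))
```

```text
(no output)
```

View case.

View pics/sc_case.png

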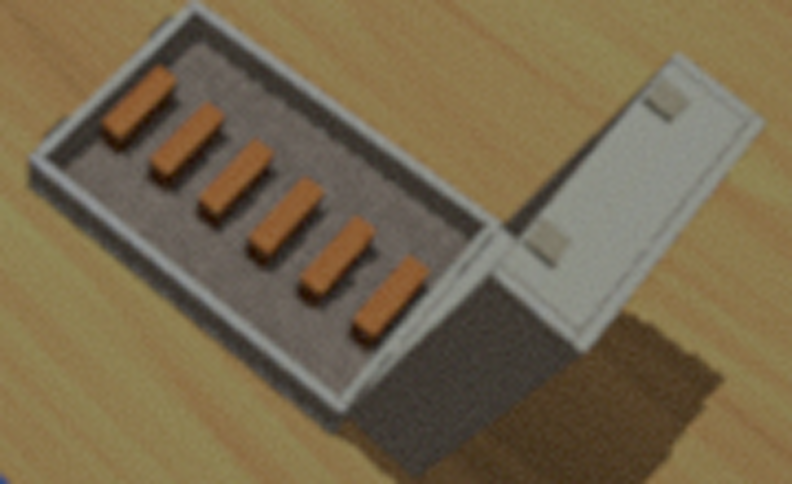

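View pics/si_case.png

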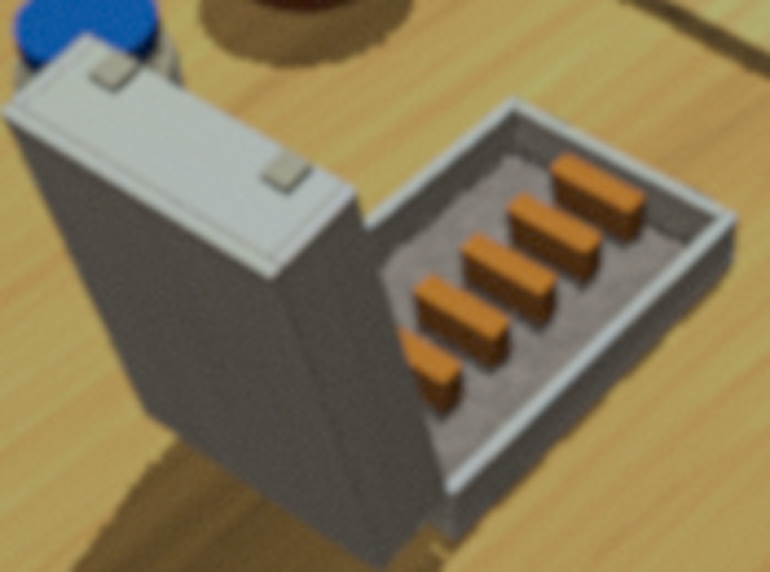

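The scene crop shows the case's outer rim corners at about (329,226), (292,261), (362,318) and (398,276), with six orange bars. I compute the case pose from the bars and rim, and the lid angle from the lid edge.

Run:
```python
from h import *
sc=cam("scene")
P=ray(sc,np.array([[195,3],[32,160],[340,410],[495,222]])/4.4+[285,225],.034)
print((P*1000).round(1)); 
print([round(np.linalg.norm(P[i]-P[(i+1)%4])*1000,1) for i in range(4)])
# side
sd=cam("side")
Q=ray(sd,np.array([[515,98],[735,220],[450,490]])/4.4+[130,205],.034)
print((Q*1000).round(1),np.linalg.norm(Q[0]-Q[1]),np.linalg.norm(Q[1]-Q[2]))
for n,c in (("scene",sc),("side",sd)):
    im=cv2.imread(f"pics/{n}0.png"); hsv=cv2.cvtColor(im,cv2.COLOR_BGR2HSV)
    m=cv2.inRange(hsv,np.array((5,150,110)),np.array((16,255,255)))
    cs,_=cv2.findContours(m,cv2.RETR_EXTERNAL,cv2.CHAIN_APPROX_NONE)
    for k in cs:
        a=cv2.contourArea(k)
        if 15<a<400:
            r=rect(c,k[:,0,:],.03); 
            if np.hypot(r[0][0]-480,r[0][1]-100)<150: print(n,a,np.round(r[0],1),np.round(r[1],1),round(r[2],1))
```

```text
[[446.9  49.9  34. ]
 [585.5  59.1  34. ]
 [571.7 263.7  34. ]
 [433.2 252.5  34. ]]
[np.float64(138.9), np.float64(205.1), np.float64(139.0), np.float64(203.1)]
[[583.2  57.   34. ]
 [443.1  51.   34. ]
 [432.3 255.3  34. ]] 0.14025100334202953 0.2045918595127359
scene 79.0 [503.9 240. ] [47.3 12.3] 4.0
scene 79.5 [505.9 206.2] [47.4 11.9] 4.3
scene 75.0 [508.4 172.9] [47.6 11.5] 2.0
scene 68.5 [510.6 138.6] [47.  10.3] 2.9
scene 62.5 [513.2 104.2] [47.3 10.6] 3.4
scene 72.5 [514.5  70.6] [48.6 10.9] 4.5
side 64.0 [497.7 207.1] [33.7 15.2] 1.6
side 100.5 [506.8 173.9] [47.7 15.3] 3.5
side 100.5 [508.3 140. ] [46.6 16.1] 7.1
side 82.5 [510.7 105.8] [47.7 16.6] 3.9
side 90.5 [513.9  72.6] [50.2 15.5] 3.1
```

```bash
cat >> h.py <<'E'
CC=np.array([.509,.156]); YAW=np.radians(3.58)
cy=np.array([-np.sin(YAW),np.cos(YAW),0]); cx=np.array([np.cos(YAW),np.sin(YAW),0]); ez=np.array([0,0,1.])
def slot(k): return np.r_[CC,0.006]+cy*(0.068-0.034*(k-1))
PHI=np.radians(20); C,S=np.cos(PHI),np.sin(PHI)
def frame(n,u,phi=PHI):
    """tool rotation when holding a tile of normal n (away from hand) and up u"""
    a=np.cos(phi)*n-np.sin(phi)*u; y=np.sin(phi)*n+np.cos(phi)*u
    return np.c_[a,y,np.cross(a,y)]
def rv(R): return Rn.from_matrix(R).as_rotvec()
O=.020
def udir(ang): return np.array([np.cos(ang),np.sin(ang),0])
E
python3 - <<'E'
from h import *
T={"blue":(.443,-.2203,77.1),"green":(.569,-.2152,10.7),"red":(.5066,-.1328,82),"white":(.5838,-.330,74.5)}
for k in range(1,6):
  for dz in (0,.1):
    R=frame(cy,ez); p=slot(k)+ez*(.03+O+dz)-R[:,0]*.0177
    q=manip.inverse_kinematics(p,rv(R)); print(k,dz,p.round(3),None if q is None else np.round(q,2))
for n,(x,y,a) in T.items():
  for j in range(4):
    u=udir(np.radians(a+90*j)); R=frame(-ez,u)
    r=[]
    for dz in (0,.12):
      p=np.array([x,y,.024+dz])+u*O-R[:,0]*.0177
      q=manip.inverse_kinematics(p,rv(R)); r.append(None if q is None else np.round(q,2).tolist())
    print(n,round((a+90*j+180)%360-180),r)
E
```

```text
1 0 [0.506 0.207 0.062] [-0.1   0.5  -0.44  1.05  1.19  1.13]
1 0.1 [0.506 0.207 0.162] [-0.1   0.38 -0.36  1.25  1.19  1.13]
2 0 [0.508 0.173 0.062] [-0.16  0.55 -0.39  1.19  1.16  0.98]
2 0.1 [0.508 0.173 0.162] [-0.16  0.43 -0.31  1.38  1.16  0.98]
3 0 [0.51  0.139 0.062] [-0.22  0.59 -0.34  1.31  1.12  0.86]
3 0.1 [0.51  0.139 0.162] [-0.22  0.47 -0.26  1.5   1.12  0.86]
4 0 [0.512 0.105 0.062] [-0.28  0.63 -0.28  1.41  1.08  0.76]
4 0.1 [0.512 0.105 0.162] [-0.28  0.51 -0.21  1.59  1.08  0.76]
5 0 [0.514 0.072 0.062] [-0.34  0.67 -0.23  1.49  1.04  0.68]
5 0.1 [0.514 0.072 0.162] [-0.34  0.55 -0.17  1.67  1.04  0.68]
blue 77 [[-0.22, 0.15, -0.53, 0.9, -0.35, 1.58], [-0.22, 0.07, -0.34, 1.17, -0.35, 1.58]]
blue 167 [[-0.54, -0.13, -0.83, 0.54, 0.1, -0.29], [-0.54, -0.22, -0.62, 0.84, 0.1, -0.29]]
blue -103 [[-0.68, 0.29, -0.36, 1.09, 0.31, -2.05], [-0.68, 0.21, -0.18, 1.34, 0.31, -2.05]]
blue -13 [[-0.42, 0.47, -0.1, 1.34, -0.06, 2.96], [-0.42, 0.41, 0.07, 1.58, -0.06, 2.96]]
green 11 [[-0.27, 0.65, 0.19, 1.43, -0.15, 2.71], [-0.27, 0.6, 0.39, 1.67, -0.15, 2.71]]
green 101 [[-0.1
[... 275 characters left out ...]
.23, -0.42, 0.96, -0.35, 1.69], [-0.03, 0.16, -0.24, 1.22, -0.35, 1.69]]
red 172 [[-0.29, -0.08, -0.79, 0.52, 0.05, -0.14], [-0.29, -0.17, -0.58, 0.82, 0.05, -0.14]]
red -98 [[-0.48, 0.3, -0.33, 1.06, 0.33, -1.93], [-0.48, 0.23, -0.15, 1.31, 0.33, -1.93]]
red -8 [[-0.23, 0.52, -0.02, 1.38, -0.03, 3.05], [-0.23, 0.47, 0.17, 1.62, -0.03, 3.05]]
white 74 [[-0.33, 0.44, -0.13, 0.98, -0.35, 1.5], [-0.33, 0.38, 0.05, 1.22, -0.35, 1.5]]
white 164 [[-0.57, 0.2, -0.48, 0.55, 0.1, -0.28], [-0.57, 0.12, -0.3, 0.82, 0.1, -0.28]]
white -106 [[-0.68, 0.59, 0.1, 1.23, 0.32, -2.0], [-0.68, 0.54, 0.3, 1.47, 0.32, -2.0]]
white -16 [[-0.48, 0.81, 0.48, 1.59, -0.07, 2.95], [-0.48, 0.8, 0.73, 1.84, -0.07, 2.95]]
```

```bash
cat >> h.py <<'E'
def detect(name,tag=None):
    out=[]
    for n in ("scene","side"):
        c=cam(n); im,_=manip.get_image(n)
        if tag: cv2.imwrite(f"pics/{n}_{tag}.png",im)
        for b in blobs(im,name):
            r=rect(c,b,.03); x,y=r[0]
            if 380<x<720 and -420<y<-50 and 46<min(r[1]) and max(r[1])<68:
                out.append((x/1000,y/1000,r[2]))
                print(n,name,np.round(r[0],1),np.round(r[1],1),round(r[2],1))
    if not out: return None
    a=np.array(out); ang=np.angle(np.mean(np.exp(4j*np.radians(a[:,2]))))/4
    k=round((np.pi/2-ang)/(np.pi/2)); ang+=k*np.pi/2   # edge nearest +y
    return a[:,0].mean(),a[:,1].mean(),ang
def show():
    o=manip.observe(); print("t",round(o["time"],1),"tcp",o["tcp_pos"].round(4),"F",o["wrist_force"].round(1),"w",round(o["gripper_width"],4))
    return o
def pick(name,tag):
    x,y,a=detect(name,tag); u=udir(a); R=frame(-ez,u); q=rv(R)
    P=lambda z: np.array([x,y,.024])+u*O-R[:,0]*.0177+ez*z
    print("pick at",x,y,np.degrees(a))
    manip.reach(P(.10),q); manip.grip(.072,30)
    manip.line_to(P(.015),q,vel=.12)
    hit=manip.line_to(P(-.012),q,vel=.02,force_limit=4); o=show(); print("hit",hit)
    z=o["tcp_pos"][2]+.0015
    p=o["tcp_pos"].copy(); p[2]=z; manip.line_to(p,q,vel=.02)
    manip.grip(.045,40); o=show()
    p=o["tcp_pos"]; s=(p[2]-.024)/C
    g=p+R[:,0]*s; off=float(u@(g-np.array([x,y,.024])))
    print("s",s,"off",off)
    manip.line_to(p+ez*.12,q,vel=.15); show()
    import json; json.dump([s,off],open("grasp.json","w"))
E
python3 - <<'E'
from h import *
pick("red","r1")
im,_=manip.get_image("side"); cv2.imwrite("pics/side_r2.png",im)
im,_=manip.get_image("wrist"); cv2.imwrite("pics/wrist_r2.png",im)
E
```

```text
scene red [ 505.3 -133.4] [51.3 51. ] 81.9
side red [ 507.6 -131.7] [50.7 50.6] 82.4
pick at 0.5064392395019531 -0.13258373260498046 82.14578247070312
t 4.5 tcp [ 0.5099 -0.1068  0.0306] F [-0.9  1.4  5.2] w 0.0721
hit True
t 5.0 tcp [ 0.5114 -0.1071  0.0338] F [-0.8  1.1 10.5] w 0.0588
s 0.010428114964374182 off 0.022329050723010134
t 6.0 tcp [ 0.5107 -0.1071  0.1526] F [ 0.1 -0.1 -2.1] w 0.0587
```

View pics/side_r2.png

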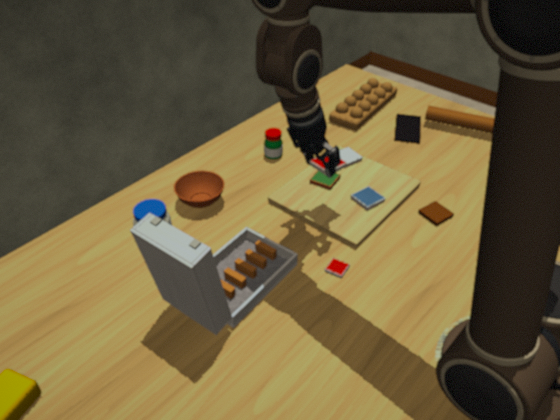

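View pics/wrist_r2.png

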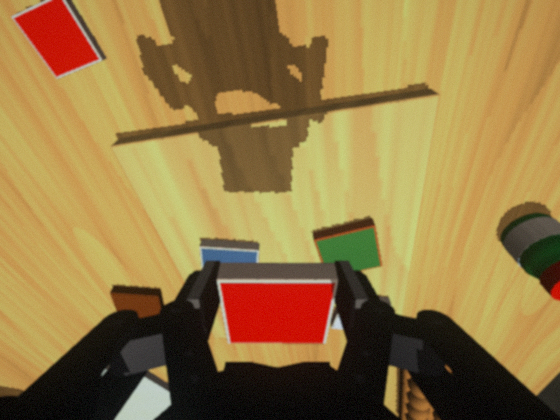

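The red tile is gripped squarely, at about (275,310) in the wrist view. Next I carry it above slot 1 and look.

```bash
cat >> h.py <<'E'
def placepose(k,dz,dy=0,dx=0):
    import json; s,off=json.load(open("grasp.json"))
    R=frame(cy,ez); return slot(k)+ez*(.03+off+dz)-R[:,0]*s+cy*dy+cx*dx, rv(R)
def snap(tag,names=("scene","side","wrist")):
    for n in names:
        im,_=manip.get_image(n); cv2.imwrite(f"pics/{n}_{tag}.png",im)
E
python3 - <<'E'
from h import *
p,q=placepose(1,.09); manip.reach(p,q); show(); snap("r3")
p,q=placepose(1,.04); manip.line_to(p,q); show(); snap("r4")
E
python3 - <<'E'
import cv2,numpy as np
a=cv2.imread("pics/side_r4.png")[160:340,130:370]; b=cv2.imread("pics/scene_r4.png")[190:340,260:460]
cv2.imwrite("pics/c1.png",cv2.resize(a,None,fx=3.3,fy=3.3)); cv2.imwrite("pics/c2.png",cv2.resize(b,None,fx=3.9,fy=3.9))
E
```

```text
t 7.5 tcp [0.5053 0.214  0.1517] F [ 0.8  0.2 -0.9] w 0.0587
t 8.1 tcp [0.5054 0.2142 0.1022] F [ 0.2  0.2 -1.5] w 0.0585
```

View pics/c1.png

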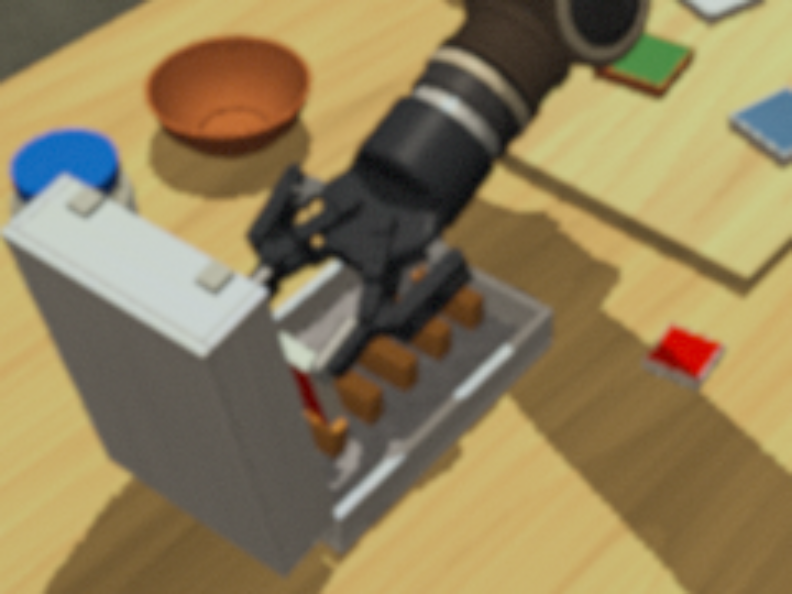

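View pics/c2.png

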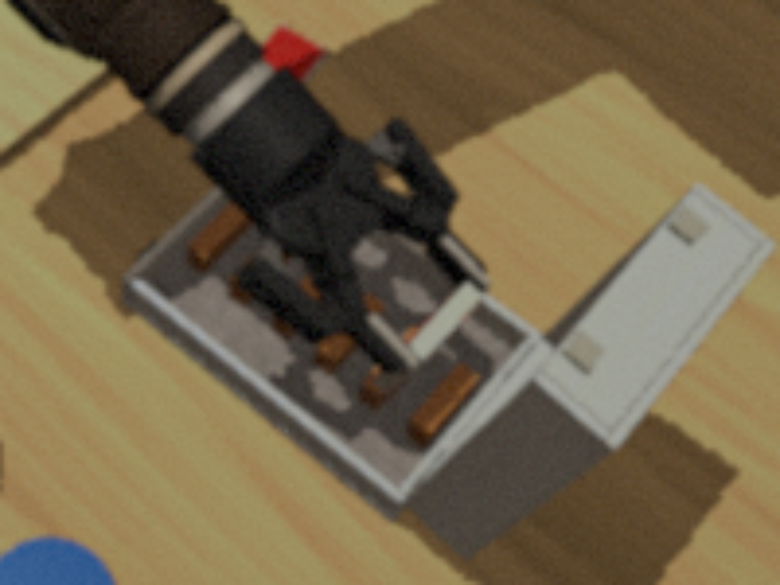

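View pics/wrist_r4.png

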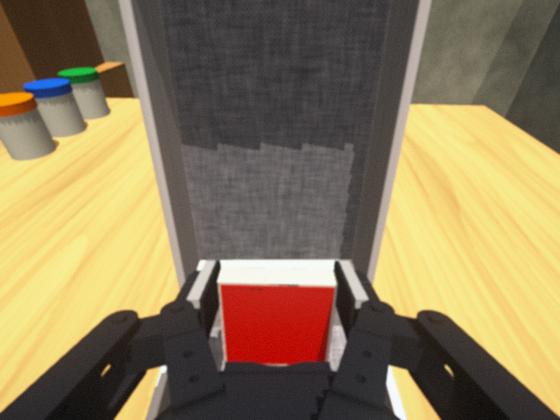

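The upright tile's top edge shows as a bright strip at about (374,273) in scene. I check its position against slot 1.

Run:
```python
from h import *
print("expect",slot(1)+ez*.1)
for n,ctr in (("scene",(374,272)),("side",(222,267))):
    im=cv2.imread(f"pics/{n}_r4.png"); c=cam(n); x0,y0=ctr[0]-14,ctr[1]-14
    m=np.zeros(im.shape[:2],np.uint8); sub=im[y0:y0+28,x0:x0+28].min(2); m[y0:y0+28,x0:x0+28]=(sub>135)*255
    cs,_=cv2.findContours(m,0,cv2.CHAIN_APPROX_NONE)
    for k in cs:
        if cv2.contourArea(k)>8:
            r=rect(c,k[:,0,:],.106); d=np.r_[np.array(r[0])/1000,.106]-slot(1)
            print(n,k.mean((0,1)),np.round(r[0],1),np.round(r[1],1),round(r[2],1),"case dx,dy mm",(1e3*cx@d).round(1),(1e3*cy@d).round(1))
```

```text
expect [0.50475393 0.2238673  0.106     ]
scene [374.1   271.475] [503.7 223.9] [52.3  9.8] 3.8 case dx,dy mm -1.0 0.1
side [225.6        262.23636364] [485.8 207.9] [48.3 33.1] 75.7 case dx,dy mm -19.9 -14.8
side [214.92307692 254.        ] [518.4 208.8] [9.6 8.1] 40.9 case dx,dy mm 12.7 -15.9
```

Scene agrees within 1 mm, with yaw 3.8°. The side-camera contours are finger reflections, not the tile. I lower with a force limit.

```bash
cat >> h.py <<'E'
def lower(k,dy=0,dx=0):
    p,q=placepose(k,-.006,dy,dx)
    hit=manip.line_to(p,q,vel=.04,force_limit=6); o=show()
    p0,_=placepose(k,0,dy,dx); print("hit",hit,"dz above expected floor mm",((o["tcp_pos"]-p0)*1000).round(1))
E
python3 - <<'E'
from h import *
lower(1); snap("r5")
E
cat > crop.py <<'E'
import cv2,sys,numpy as np
t=sys.argv[1]
a=cv2.imread(f"pics/scene_{t}.png")[200:340,270:470]; b=cv2.imread(f"pics/side_{t}.png")[180:320,170:370]
cv2.imwrite(f"pics/cc_{t}.png",np.vstack([cv2.resize(x,None,fx=2.1,fy=2.1,interpolation=2) for x in(a,b)]))
E
python3 crop.py r5
```

```text
t 8.8 tcp [0.5055 0.2145 0.0884] F [ 0.6 -0.8  3.5] w 0.0587
hit True dz above expected floor mm [ 0.2  0.4 26.5]
```

View pics/cc_r5.png

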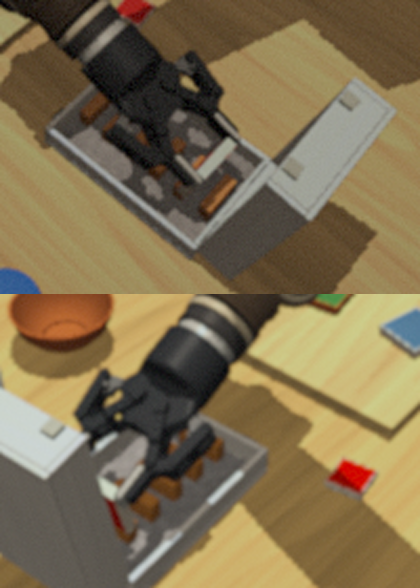

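```bash
cat >> h.py <<'E'
def held_tilt(im,name,size=.054):
    """PnP of the glaze square in the wrist picture: tile normal & centre in tool coordinates"""
    p=manip.camera_params("wrist")
    bs=[b for b in blobs(im,name,800) if abs(b[:,0].mean()-278)<60 and b[:,1].mean()>230]
    b=max(bs,key=len); 
    h=cv2.convexHull(b); e=.02*cv2.arcLength(h,True)
    q=cv2.approxPolyDP(h,e,True)[:,0,:].astype(float); print("quad",q.tolist())
    if len(q)!=4: return
    i=np.argsort(q[:,1]); t=sorted(q[i[:2]].tolist()); bt=sorted(q[i[2:]].tolist())
    img=np.array([t[0],t[1],bt[1],bt[0]]); s=size/2
    obj=np.array([[-s,s,0],[s,s,0],[s,-s,0],[-s,-s,0]])
    ok,rs,ts,err=cv2.solvePnPGeneric(obj,img,p["mtx"],None,flags=cv2.SOLVEPNP_IPPE_SQUARE)
    M=p["mount"]
    for r,tt,e in zip(rs,ts,err):
        Rt=M[:3,:3]@cv2.Rodrigues(r)[0]; c=M[:3,:3]@tt[:,0]+M[:3,3]
        print("err",e,"ctr tool mm",(c*1000).round(1),"normal",Rt[:,2].round(3),"tile-up",Rt[:,1].round(3),"phi deg",np.degrees(np.arctan2(-Rt[0,1],Rt[1,1])).round(1))
E
python3 - <<'E'
from h import *
for t in ("r2","r3","r4","r5"):
    print(t); held_tilt(cv2.imread(f"pics/wrist_{t}.png"),"red")
E
```

```text
r2
quad [[333.0, 284.0], [321.0, 342.0], [231.0, 341.0], [221.0, 284.0]]
err [0.26424221] ctr tool mm [ 11.6 -22.9  -1.6] normal [-0.937 -0.35  -0.   ] tile-up [-0.35   0.937  0.009] phi deg 20.5
err [10.90138185] ctr tool mm [  6.  -13.8  -1.6] normal [0.077 0.997 0.003] tile-up [ 0.997 -0.077  0.005] phi deg -94.4
r3
quad [[221.0, 286.0], [333.0, 288.0], [324.0, 359.0], [228.0, 361.0]]
err [0.67647961] ctr tool mm [  5.4 -24.9  -1.5] normal [-0.984 -0.178  0.015] tile-up [-0.178  0.984  0.012] phi deg 10.2
err [9.70764538] ctr tool mm [  2.7 -17.1  -1.6] normal [-0.038  0.999 -0.019] tile-up [0.999 0.038 0.017] phi deg -87.8
r4
quad [[221.0, 286.0], [333.0, 288.0], [323.0, 361.0], [228.0, 361.0]]
err [0.29526376] ctr tool mm [  5.9 -25.6  -1.7] normal [-0.987 -0.16   0.005] tile-up [-0.16   0.987  0.016] phi deg 9.2
err [9.78336291] ctr tool mm [  3.1 -17.7  -1.7] normal [-0.052  0.999 -0.005] tile-up [0.999 0.052 0.016] phi deg -87.0
r5
quad [[221.0, 286.0], [332.0, 287.0], [324.0, 360.0], [228.0, 361.0]]
err [0.41679852] ctr tool mm [  6.  -25.3  -1.7] normal [-0.987 -0.162  0.008] tile-up [-0.162  0.987  0.006] phi deg 9.3
err [9.34280655] ctr tool mm [  3.7 -17.8  -1.7] normal [-0.055  0.998 -0.008] tile-up [0.998 0.055 0.007] phi deg -86.8
```

View pics/wrist_r5.png

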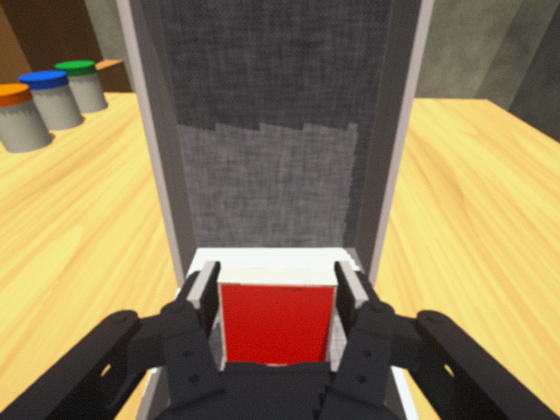

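PnP shows the tile slipped in the grip from 20° to about 9.5°, so its bottom landed on a bar. I rise, tilt the tool flatter (15°), centre the tile's lower part on the slot using the PnP pose, and lower again.

```bash
cat >> h.py <<'E'
def place_pnp(k,c,up,psi,dz,h=.012):
    """c: tile mid in tool frame, up: tile-up in tool frame. Tile bottom dz over the floor, point h up the tile on the slot plane"""
    R=frame(cy,ez,psi); u=R@np.asarray(up); u/=np.linalg.norm(u); n=np.cross(u,cx); n/=np.linalg.norm(n)
    cw=R@np.asarray(c)
    low=min((-.03*u+sg*.006*n)[2] for sg in(1,-1))
    tz=.006+dz-low            # tile centre z
    x=slot(k); t=np.array([x[0],x[1],tz])
    t=t-cy*(cy@((h-.03)*u))
    return t-cw, rv(R), np.degrees(np.arctan2(cy@u,u[2]))
E
python3 - <<'E'
from h import *
c=np.array([11.9,-24.4,-1.7])/1e3; up=(-.162,.987,.0)
o=show(); manip.line_to(o["tcp_pos"]+ez*.025,vel=.1)
p,q,l=place_pnp(1,c,up,np.radians(15),.035); print(p,"lean",l); manip.line_to(p,q,vel=.08); show()
p,q,l=place_pnp(1,c,up,np.radians(15),-.004)
print(manip.line_to(p,q,vel=.03,force_limit=8)); o=show(); print("above floor",o["tcp_pos"][2]-p[2]-.004); snap("r6")
im=cv2.imread("pics/wrist_r6.png"); held_tilt(im,"red")
E
python3 crop.py r6
```

```text
t 8.9 tcp [0.5055 0.2143 0.0884] F [-0.1 -0.3  4.2] w 0.0585
[0.50666281 0.22058193 0.09809502] lean 5.678939289559815
t 9.7 tcp [0.5062 0.2205 0.0968] F [-0.  -0.2 -1.7] w 0.0585
True
t 10.7 tcp [0.5066 0.2209 0.0649] F [-1.1 -0.8  4.8] w 0.0582
above floor 0.0017981160209501364
quad [[332.0, 288.0], [323.0, 361.0], [226.0, 350.0], [222.0, 285.0]]
err [1.79415025] ctr tool mm [  6.  -23.9  -2.3] normal [-0.972 -0.226 -0.068] tile-up [-0.228  0.973  0.024] phi deg 13.2
err [9.16590252] ctr tool mm [  3.9 -16.8  -1.7] normal [-0.007  0.996  0.086] tile-up [1.    0.007 0.001] phi deg -89.6
```

View pics/cc_r6.png

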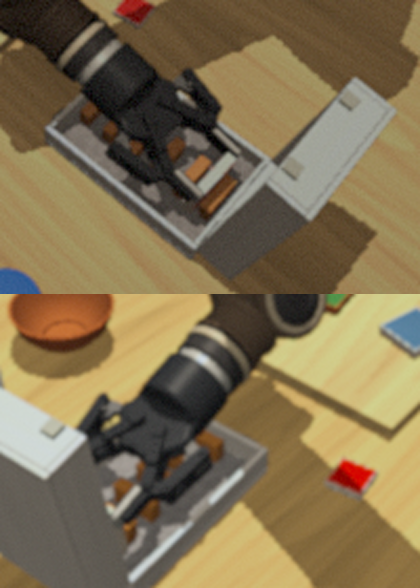

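```bash
cat >> h.py <<'E'
def release():
    manip.grip(.074); o=show(); R=Rn.from_rotvec(o["eef_rot"]).as_matrix()
    p=o["tcp_pos"]-R[:,0]*.045+ez*.004; manip.line_to(p,vel=.1); manip.line_to(p+ez*.08,vel=.2); show()
E
python3 - <<'E'
from h import *
release(); snap("r7")
E
python3 crop.py r7
```

```text
t 11.2 tcp [0.5061 0.2207 0.0639] F [ 0.6 -0.6  0.3] w 0.0744
t 12.3 tcp [0.5084 0.1777 0.159 ] F [-0.6  0.1  0.7] w 0.074
```

View pics/cc_r7.png

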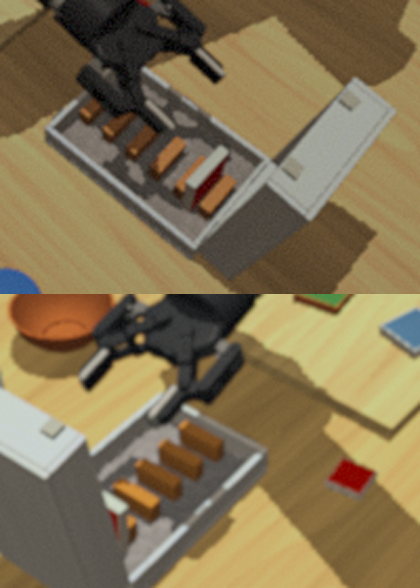

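View pics/wrist_r7.png

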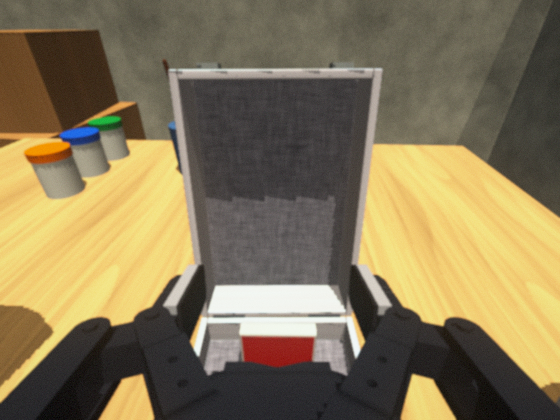

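Red stands upright in slot 1 (scene crop (208,178)). Next is green, with a harder grip.

```bash
sed -i 's/manip.grip(.072,30)/manip.grip(.070,100)/; s/\["tcp_pos"\]\[2\]+.0015/["tcp_pos"][2]+.0025/; s/manip.grip(.045,40)/manip.grip(.045,100)/' h.py
cat >> h.py <<'E'
def carry(name,k,tag,size=.054):
    p,q=placepose(k,.085); manip.reach(p,q); show(); snap(tag); held_tilt(cv2.imread(f"pics/wrist_{tag}.png"),name,size)
E
python3 - <<'E'
from h import *
pick("green","g1")
snap("g2"); held_tilt(cv2.imread(f"pics/wrist_g2.png"),"green")
carry("green",2,"g3")
E
```

```text
scene green [ 568.2 -216.2] [51.6 50.8] 10.8
side green [ 569.5 -214.1] [51.7 50.6] 10.5
pick at 0.5688824462890625 -0.2151456756591797 100.63982057571411
t 16.2 tcp [ 0.564  -0.1896  0.0311] F [-0.9  0.8  4.6] w 0.0699
hit True
t 16.8 tcp [ 0.5643 -0.1895  0.0345] F [-3.1  1.7  7.5] w 0.0566
s 0.01113314823795826 off 0.02226225300692887
t 17.7 tcp [ 0.5636 -0.1894  0.1532] F [-0.4 -0.3 -0.9] w 0.0564
quad [[334.0, 283.0], [322.0, 340.0], [232.0, 340.0], [221.0, 283.0]]
err [0.21932306] ctr tool mm [ 10.6 -21.   -1.1] normal [-0.933 -0.36   0.002] tile-up [-0.36   0.933  0.004] phi deg 21.1
err [11.20902284] ctr tool mm [  4.7 -11.7  -1.1] normal [ 0.082  0.997 -0.004] tile-up [ 0.997 -0.082  0.006] phi deg -94.7
t 19.3 tcp [0.5077 0.1793 0.147 ] F [0.1 0.2 0.1] w 0.0567
quad [[220.0, 288.0], [333.0, 291.0], [325.0, 361.0], [226.0, 361.0]]
err [0.99738087] ctr tool mm [  2.7 -23.9  -1.9] normal [-0.978 -0.208 -0.005] tile-up [-0.208  0.978  0.011] phi deg 12.0
err [9.65260622] ctr tool mm [  0.5 -16.5  -1.8] normal [-0.     1.     0.004] tile-up [ 1.    -0.     0.012] phi deg -90.0
```

View pics/wrist_g3.png

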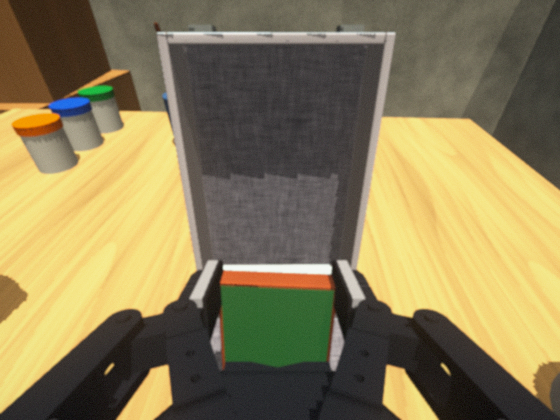

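View pics/scene_g3.png

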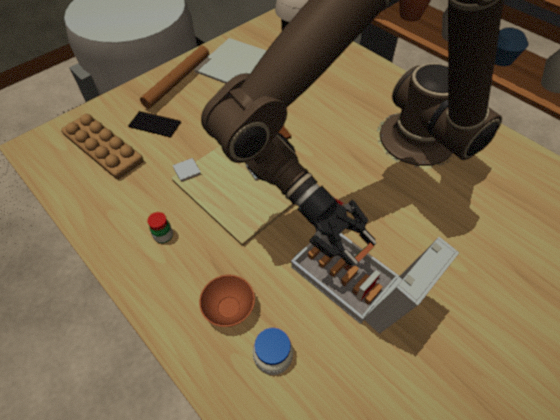

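The palm edge may hide the tile's bottom at row 361. I predict edge rows for a rotation δ about the pads and compare with the picture.

Run:
```python
from h import *
p=manip.camera_params("wrist"); Mi=np.linalg.inv(p["mount"]); K=p["mtx"]
c=np.array([10.6,-21]);up=np.array([-.36,.933])
for xp in (12,17):
  for d in (0,5,8,10,12,15):
    a=np.radians(-d); Rr=np.array([[np.cos(a),-np.sin(a)],[np.sin(a),np.cos(a)]]); out=[]
    n=np.array([.933,.36])
    for e,b in ((27,0),(30,12),(-27,0)):
        q=Rr@(c+up*e+n*b-[xp,0])+[xp,0]; X=Mi@np.r_[q/1e3,-.0011,1]; out.append((K@X[:3]/X[2])[1].round(1))
    print(xp,d,"glaze top row",out[0],"far top edge",out[1],"glaze bottom",out[2])
im=cv2.imread("pics/wrist_g3.png"); print([im[r,278].tolist() for r in range(258,294,2)]); print([im[r,250].tolist() for r in range(352,372,2)])
im=cv2.imread("pics/wrist_r4.png"); print([im[r,250].tolist() for r in range(352,372,2)])
```

```text
12 0 glaze top row 282.1 far top edge 259.0 glaze bottom 339.6
12 5 glaze top row 279.9 far top edge 258.1 glaze bottom 345.4
12 8 glaze top row 278.6 far top edge 257.6 glaze bottom 348.7
12 10 glaze top row 277.7 far top edge 257.3 glaze bottom 350.9
12 12 glaze top row 276.8 far top edge 257.0 glaze bottom 353.1
12 15 glaze top row 275.5 far top edge 256.6 glaze bottom 356.2
17 0 glaze top row 282.1 far top edge 259.0 glaze bottom 339.6
17 5 glaze top row 279.1 far top edge 257.3 glaze bottom 344.7
17 8 glaze top row 277.2 far top edge 256.3 glaze bottom 347.7
17 10 glaze top row 276.0 far top edge 255.7 glaze bottom 349.6
17 12 glaze top row 274.8 far top edge 255.1 glaze bottom 351.4
17 15 glaze top row 272.9 far top edge 254.2 glaze bottom 354.1
[[92, 90, 97], [89, 89, 95], [82, 84, 91], [168, 177, 176], [241, 246, 243], [242, 247, 242], [241, 247, 242], [176, 195, 226], [55, 109, 218], [49, 106, 221], [51, 104, 221], [54, 105, 222], [59, 110, 227], [55, 115, 231], [41, 85, 185], [50, 95, 106], [55, 107, 58], [53, 102, 57]]
[[43, 98, 47], [46, 98, 44], [46, 96, 45], [47, 100, 49], [43, 93, 44], [40, 54, 38], [46, 46, 43], [48, 46, 44], [49, 46, 43], [44, 42, 39]]
[[2, 11, 184], [14, 16, 191], [3, 5, 185], [9, 18, 188], [6, 18, 172], [39, 41, 84], [49, 45, 53], [45, 38, 45], [52, 47, 57], [49, 46, 52]]
```

```bash
cat >> h.py <<'E'
from scipy.optimize import least_squares
def fit_held(top_row,top_w,vis_row,vis_w,far_row,g=27.):
    """tile mid (tool x,y mm) and phi from edge rows/widths in the wrist picture"""
    p=manip.camera_params("wrist"); Mi=np.linalg.inv(p["mount"]); K=p["mtx"]
    def pj(q,z): X=Mi@np.r_[np.r_[q,z]/1e3,1]; X=K@X[:3]; return X[:2]/X[2]
    def f(v):
        u=np.array([-np.sin(v[2]),np.cos(v[2])]); n=np.array([np.cos(v[2]),np.sin(v[2])]); c=v[:2]
        a=c+u*g-n*6; b=c-u*g-n*6; e=c+u*30+n*6
        tl,tr=pj(a,-g),pj(a,g); bl,br=pj(b,-g),pj(b,g); k=(vis_row-tl[1])/(bl[1]-tl[1])
        L=tl[0]+k*(bl[0]-tl[0]); Rr=tr[0]+k*(br[0]-tr[0])
        return [(tl[1]+tr[1])/2-top_row, abs(tr[0]-tl[0])-top_w, abs(Rr-L)-vis_w, (pj(e,0)[1]-far_row)]
    s=least_squares(f,[15,-22,.3]); 
    print("mid tool mm",s.x[:2].round(1),"phi",np.degrees(s.x[2]).round(1),"res",np.round(f(s.x),1)); return s.x
E
python3 - <<'E'
from h import *
def rowsat(im,name):
    b=[b for b in blobs(im,name,800) if abs(b[:,0].mean()-278)<60 and b[:,1].mean()>230]; b=max(b,key=len); m=np.zeros(im.shape[:2],np.uint8); cv2.drawContours(m,[b[:,None,:]],-1,255,-1)
    for r in list(range(280,296,3))+[320,338,355,360]:
        x=np.where(m[r])[0]; print(r,(x.min(),x.max(),x.max()-x.min()+1) if len(x) else None,end="; ")
    print("toprow",np.median([np.where(m[:,cc])[0].min() for cc in range(240,315,5)]),np.median([np.where(m[:,cc])[0].max() for cc in range(240,315,5)]))
for t,n in (("r2","red"),("g2","green"),("g3","green"),("r4","red")): rowsat(cv2.imread(f"pics/wrist_{t}.png"),n)
im=cv2.imread("pics/wrist_g2.png"); print([(r,im[r,278].tolist()) for r in range(252,290,2)])
print("g3");fit_held(287.5,114,360,100,273)
print("g2");fit_held(283,114,338,91,261)
E
```

```text
280 None; 283 None; 286 (np.int64(221), np.int64(333), np.int64(113)); 289 (np.int64(222), np.int64(332), np.int64(111)); 292 (np.int64(223), np.int64(332), np.int64(110)); 295 (np.int64(223), np.int64(332), np.int64(110)); 320 (np.int64(228), np.int64(326), np.int64(99)); 338 (np.int64(231), np.int64(322), np.int64(92)); 355 None; 360 None; toprow 284.0 342.0
280 None; 283 (np.int64(221), np.int64(334), np.int64(114)); 286 (np.int64(221), np.int64(334), np.int64(114)); 289 (np.int64(222), np.int64(333), np.int64(112)); 292 (np.int64(223), np.int64(332), np.int64(110)); 295 (np.int64(223), np.int64(333), np.int64(111)); 320 (np.int64(228), np.int64(326), np.int64(99)); 338 (np.int64(232), np.int64(323), np.int64(92)); 355 None; 360 None; toprow 283.0 340.0
280 None; 283 None; 286 (np.int64(222), np.int64(224), np.int64(3)); 289 (np.int64(220), np.int64(294), np.int64(75)); 292 (np.int64(220), np.int64(333), np.int64(114)); 295 (np.int64(220), np.int64(333), np.int64(114)); 320 (np.int64(223), np.int64(330), np.int64(108)); 338 (np.int64(224), np.int64(328), np.int64(105)); 355 (np.in
[... 390 characters left out ...]
np.int64(226), np.int64(327), np.int64(102)); 355 (np.int64(227), np.int64(324), np.int64(98)); 360 (np.int64(227), np.int64(323), np.int64(97)); toprow 286.0 363.0
[(252, [98, 168, 190]), (254, [66, 100, 120]), (256, [63, 75, 85]), (258, [61, 75, 86]), (260, [56, 69, 80]), (262, [28, 43, 69]), (264, [21, 40, 65]), (266, [24, 43, 70]), (268, [13, 36, 62]), (270, [22, 42, 69]), (272, [16, 35, 65]), (274, [15, 34, 65]), (276, [20, 40, 69]), (278, [28, 59, 122]), (280, [39, 82, 169]), (282, [45, 97, 93]), (284, [56, 118, 57]), (286, [50, 116, 52]), (288, [51, 119, 57])]
g3
mid tool mm [  7.8 -26.1] phi 3.3 res [ 2.1 -1.3  1.1 -2.4]
g2
mid tool mm [ 15.9 -18.7] phi 22.7 res [ 0.8 -0.3  0.2 -0.8]
```

Run:
```python
import cv2,numpy as np
a=[cv2.resize(cv2.imread(f"pics/wrist_{t}.png")[240:375,190:370],None,fx=4.2,fy=4.2,interpolation=2)[:,:] for t in("g3",)]
cv2.imwrite("pics/wg.png",a[0])
```

```text
(no output)
```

View pics/wg.png

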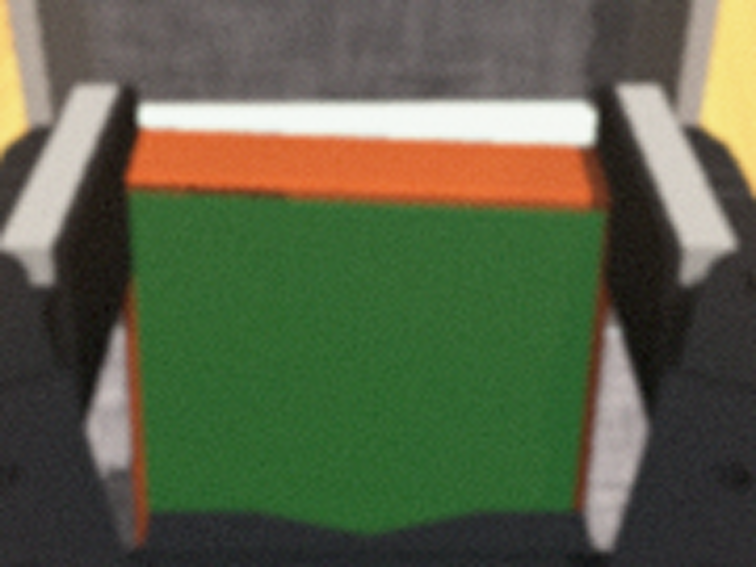

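The bottom is indeed hidden by the palm (row 362), and the fit gives φ≈3°. The tile slips in the fast swing. I lower green with this estimate, and will carry the later tiles slowly.

```bash
cat >> h.py <<'E'
def setdown(k,mid,phi,psi,tag,h=.008,lat=-.0015):
    c=np.array([mid[0]/1e3,mid[1]/1e3,lat]); up=(-np.sin(phi),np.cos(phi),0); psi=np.radians(psi)
    p,q,l=place_pnp(k,c,up,psi,.036,h); print("lean",l); manip.line_to(p,q,vel=.06); show()
    p,q,l=place_pnp(k,c,up,psi,-.006,h)
    print("hit",manip.line_to(p,q,vel=.03,force_limit=8)); o=show(); d=(o["tcp_pos"]-p)*1e3; print("above floor",d[2]-6); snap(tag)
E
python3 - <<'E'
from h import *
setdown(2,(7.8,-26.1),np.radians(4),15,"g5")
E
python3 crop.py g5
```

```text
lean 10.999999999999996
t 20.4 tcp [0.5084 0.1934 0.1001] F [-0.1 -0.5 -1.7] w 0.0563
hit True
t 21.3 tcp [0.5085 0.1928 0.0713] F [ 1.7 -5.9 -0.1] w 0.0566
above floor 7.523518558504213
```

View pics/cc_g5.png

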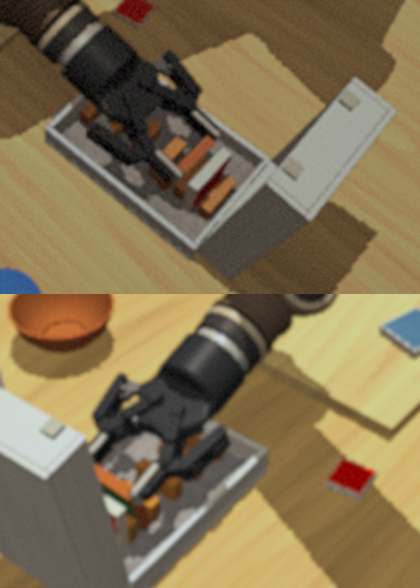

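Green is in slot 2 and bears on the +y bar (Fy -5.9 N). I ease it 3 mm to -y and continue down.

```bash
python3 - <<'E'
from h import *
o=show(); p=o["tcp_pos"]-cy*.003; manip.line_to(p,vel=.03); show()
print("hit",manip.line_to(p-ez*.012,vel=.03,force_limit=10)); show(); snap("g6")
E
python3 crop.py g6
```

```text
t 21.5 tcp [0.5085 0.1926 0.0714] F [ 0.3 -5.7 -0.9] w 0.0567
t 21.8 tcp [0.5087 0.1895 0.071 ] F [ 0.7 -0.3 -0.8] w 0.0565
hit True
t 22.0 tcp [0.5089 0.19   0.0668] F [-1.1 -1.1  5.5] w 0.0568
```

View pics/cc_g6.png

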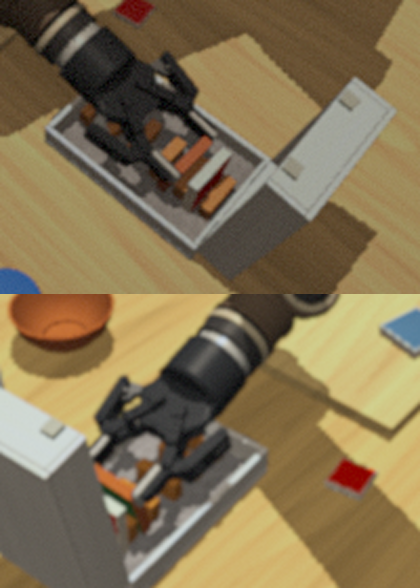

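```bash
python3 - <<'E'
from h import *
release(); snap("g7")
E
python3 crop.py g7
```

```text
t 22.5 tcp [0.5086 0.1898 0.0659] F [-0.1 -0.4  0.8] w 0.0739
t 23.7 tcp [0.5109 0.1468 0.1609] F [-0.6 -0.3 -0.4] w 0.074
```

View pics/cc_g7.png

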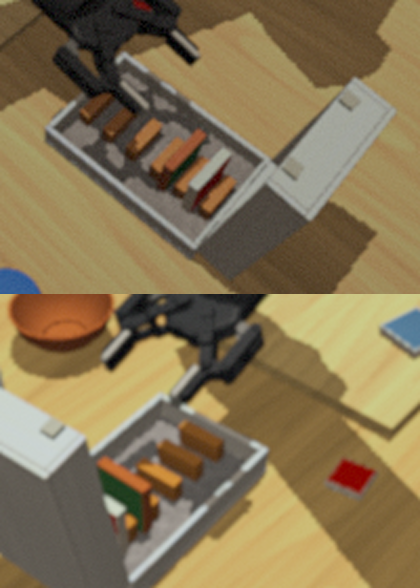

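View pics/wrist_g7.png

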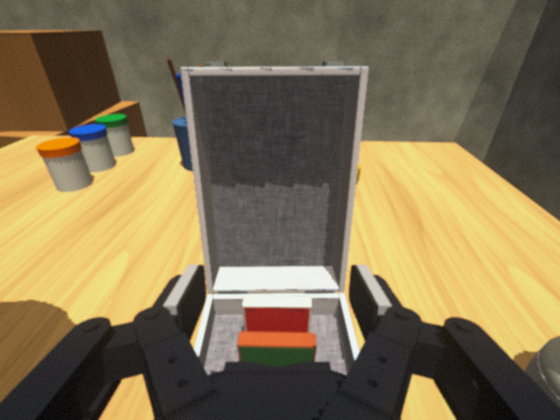

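Green stands in slot 2. Next is blue, carried slowly.

```bash
sed -i 's/\["tcp_pos"\]\[2\]+.0025/["tcp_pos"][2]+.0035/' h.py
cat >> h.py <<'E'
def rowsat(im,name):
    b=[b for b in blobs(im,name,800) if abs(b[:,0].mean()-278)<60 and b[:,1].mean()>230]; b=max(b,key=len); m=np.zeros(im.shape[:2],np.uint8); cv2.drawContours(m,[b[:,None,:]],-1,255,-1)
    for r in [286,292,320,338,355,360]:
        x=np.where(m[r])[0]; print(r,(int(x.min()),int(x.max()),int(x.max()-x.min()+1)) if len(x) else None,end="; ")
    print("toprow",np.median([np.where(m[:,cc])[0].min() for cc in range(240,315,5)]),np.median([np.where(m[:,cc])[0].max() for cc in range(240,315,5)]))
E
python3 - <<'E'
from h import *
RANGES["blue"]=[(98,60,30,130,255,255)]
pick("blue","b1")
snap("b2",("wrist",)); im=cv2.imread("pics/wrist_b2.png"); held_tilt(im,"blue"); rowsat(im,"blue")
p,q=placepose(3,.085); manip.line_to(p,q,vel=.12); show(); snap("b3"); im=cv2.imread("pics/wrist_b3.png"); held_tilt(im,"blue"); rowsat(im,"blue")
cv2.imwrite("pics/wb.png",cv2.resize(im[240:375,190:370],None,fx=4.2,fy=4.2,interpolation=2))
E
```

```text
side blue [ 444.  -219.3] [50.8 50.9] 78.4
pick at 0.4439644775390625 -0.21931410217285155 78.43294525146484
t 27.5 tcp [ 0.4491 -0.1938  0.0311] F [-0.9  1.1  5.1] w 0.0699
hit True
t 28.1 tcp [ 0.4493 -0.1936  0.0354] F [-1.7  3.9  8.6] w 0.0568
s 0.012153914922579674 off 0.02206451970638292
t 29.1 tcp [ 0.4487 -0.1935  0.1543] F [ 0.2 -0.5 -1.2] w 0.0565
quad [[333.0, 284.0], [321.0, 340.0], [230.0, 338.0], [222.0, 282.0]]
err [0.33998538] ctr tool mm [ 11.6 -21.7  -1.7] normal [-0.929 -0.37  -0.011] tile-up [-0.37   0.929  0.021] phi deg 21.7
err [10.47234883] ctr tool mm [  6.4 -13.   -1.6] normal [0.086 0.996 0.012] tile-up [ 0.996 -0.086  0.018] phi deg -94.9
286 (221, 333, 113); 292 (221, 332, 112); 320 (227, 325, 99); 338 (230, 321, 92); 355 None; 360 None; toprow 283.0 340.0
t 32.2 tcp [0.5098 0.1444 0.1475] F [-0.8 -0.2 -0.3] w 0.0561
quad [[221.0, 283.0], [333.0, 284.0], [321.0, 340.0], [232.0, 340.0]]
err [0.33744421] ctr tool mm [ 12.5 -22.9  -1.5] normal [-0.933 -0.359 -0.   ] tile-up [-0.359  0.933  0.006] phi deg 21.0
err [11.07193682] ctr tool mm [  6.5 -13.6  -1.5] normal [ 0.082  0.997 -0.001] tile-up [ 0.997 -0.082  0.007] phi deg -94.7
286 (222, 333, 112); 292 (222, 331, 110); 320 (228, 324, 97); 338 (231, 321, 91); 355 None; 360 None; toprow 283.0 341.0
```

View pics/wb.png

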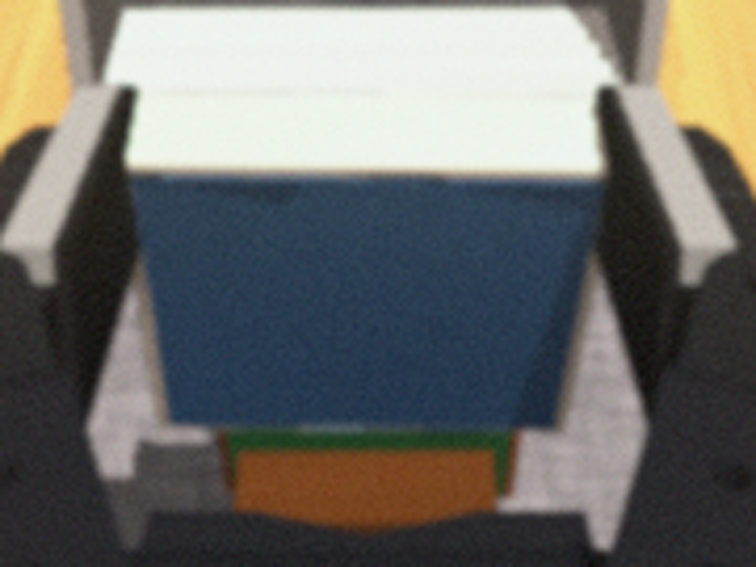

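View pics/scene_b3.png

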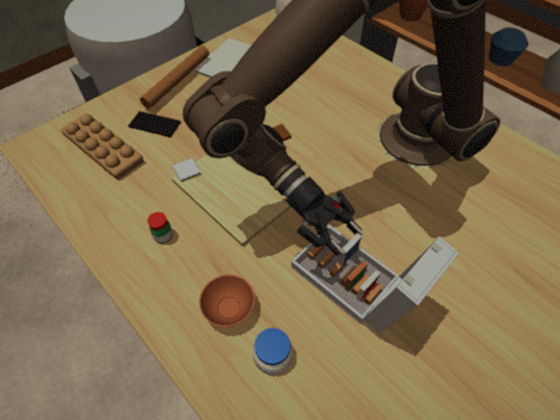

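Blue did not slip (φ≈21°, as gripped). White has been knocked to about (187,169), so I will re-detect it. I set blue into slot 3.

```bash
python3 - <<'E'
from h import *
setdown(3,(18.8,-20.8),np.radians(20.7),20,"b5",h=.012)
E
python3 crop.py b5
```

```text
lean -0.7000000000000023
t 33.3 tcp [0.5113 0.1453 0.0983] F [-0.2  0.  -1. ] w 0.0563
hit True
t 34.3 tcp [0.5111 0.1457 0.0644] F [-1.3 -0.9  4.6] w 0.0563
above floor 2.3373551837999376
```

View pics/cc_b5.png

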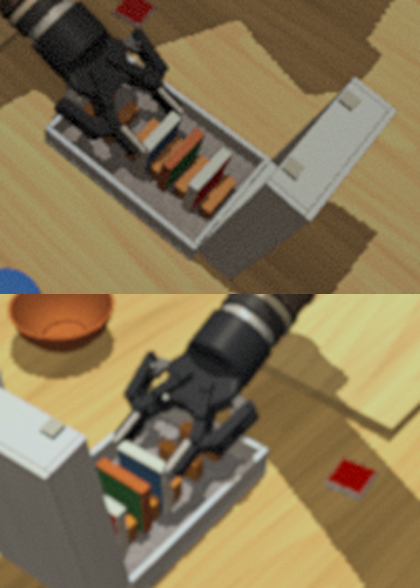

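Blue is down in slot 3. I release and go for white.

Run:
```python
from h import *
release()
pick("white","w1")
snap("w2",("wrist",)); 
p,q=placepose(4,.085); manip.line_to(p,q,vel=.12); show(); snap("w3"); im=cv2.imread("pics/wrist_w3.png")
cv2.imwrite("pics/ww.png",cv2.resize(im[240:375,190:370],None,fx=4.2,fy=4.2,interpolation=2))
```

```text
t 34.8 tcp [0.5106 0.1455 0.0634] F [0.4 0.2 0.5] w 0.0738
t 36.0 tcp [0.5129 0.1037 0.1621] F [-0.2 -1.1  0.2] w 0.0742
scene white [ 595.7 -358.2] [61.1 61.9] 76.0
side white [ 596.2 -354. ] [66.4 65.9] 76.8
pick at 0.5959230041503907 -0.3561126251220703 76.3734664916992
t 39.9 tcp [ 0.602  -0.3308  0.0312] F [0.2 0.8 5.1] w 0.0701
hit True
t 40.5 tcp [ 0.6023 -0.3307  0.0354] F [-0.8  1.8  5.2] w 0.0565
s 0.012183624602920546 off 0.022051966600988814
t 41.5 tcp [ 0.6018 -0.3305  0.1541] F [ 0.9  0.3 -1.5] w 0.0564
t 45.5 tcp [0.5119 0.1105 0.1474] F [-0.5 -0.1 -0.8] w 0.0564
```

View pics/ww.png

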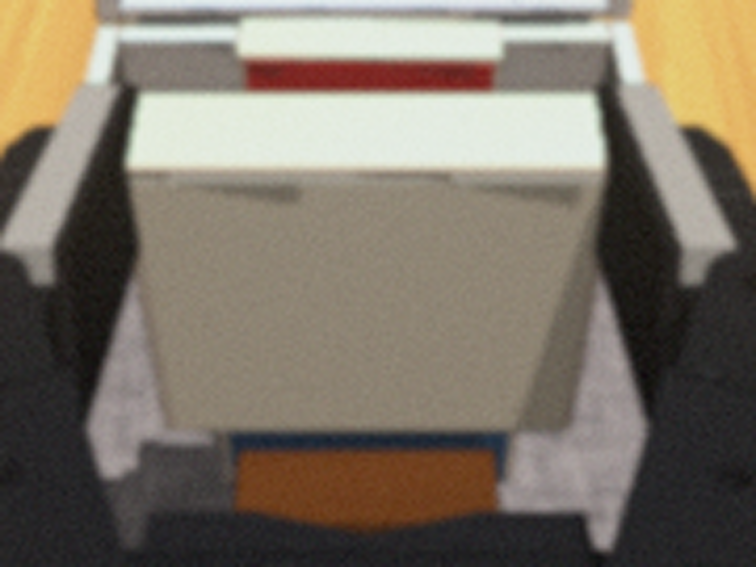

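View pics/scene_w3.png

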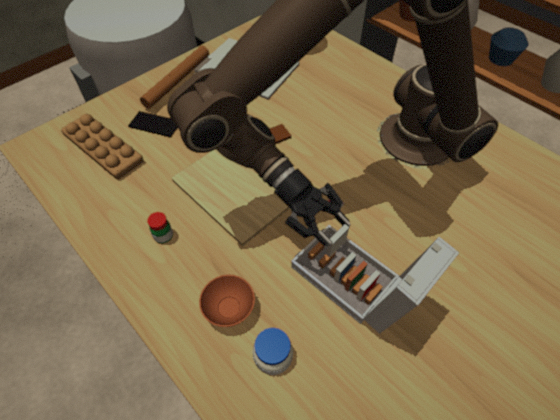

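White shows the same edge rows as blue did (held square). I set it into slot 4 with the same geometry.

```bash
python3 - <<'E'
from h import *
setdown(4,(18.8,-20.8),np.radians(20.7),20,"w5",h=.012)
E
python3 crop.py w5
```

```text
lean -0.7000000000000023
t 46.6 tcp [0.5134 0.1114 0.0983] F [-0.5  0.4 -0.2] w 0.0566
hit True
t 47.6 tcp [0.5133 0.1117 0.064 ] F [-1.1 -0.6  4.9] w 0.0563
above floor 1.9751191009112539
```

View pics/cc_w5.png

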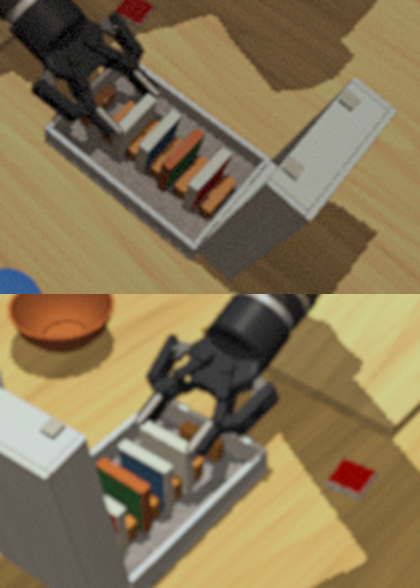

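```bash
python3 - <<'E'
from h import *
release(); snap("w7")
def xplane(c,uv):
    K,R,t=c; d=R.T@np.linalg.inv(K)@np.r_[uv,1]; o=-R.T@t; c0=np.r_[CC,0]
    s=(cx@(c0-o))/(cx@d); X=o+d*s; return np.array([cy@(X-c0),X[2]])*1000
for n,a,b in (("scene",(586.5,158.5),(673,236)),("side",(222,112),(140,195))):
    off=np.array((285,225) if n=="scene" else (130,205))
    for e,r0,lab in((a,0,"rim"),(b,46,"outer")):
        P=xplane(cam(n),np.array(e)/4.4+off); v=P-[105,34]; r=np.linalg.norm(v)
        print(n,lab,P.round(1),"r",r.round(1),"theta",(np.arctan2(v[1],-v[0])-np.arctan2(r0,210)).round(3),"expect r",np.hypot(210,r0).round(1))
c=cam("scene"); im=cv2.imread("pics/scene_w7.png")
E
python3 crop.py w7
```

```text
t 48.1 tcp [0.5128 0.1116 0.0631] F [ 0.6  0.5 -0.8] w 0.0743
t 49.2 tcp [0.5152 0.0697 0.1618] F [ 0.1  0.3 -0.5] w 0.0741
scene rim [137.6 241.3] r 209.9 theta 1.727 expect r 210.0
scene outer [181.7 231.2] r 211.6 theta 1.726 expect r 215.0
side rim [134.9 236.1] r 204.3 theta 1.718 expect r 210.0
side outer [178.  226.4] r 205.8 theta 1.718 expect r 215.0
```

View pics/cc_w7.png

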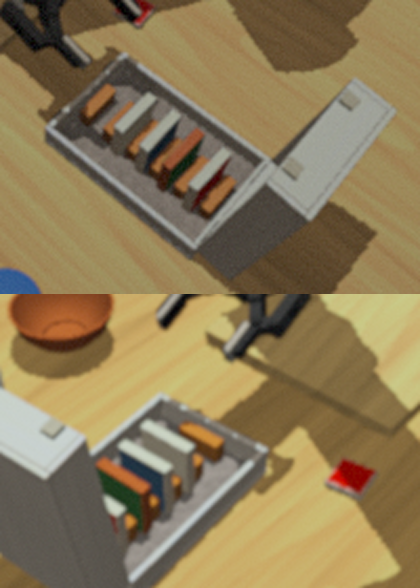

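View pics/wrist_w7.png

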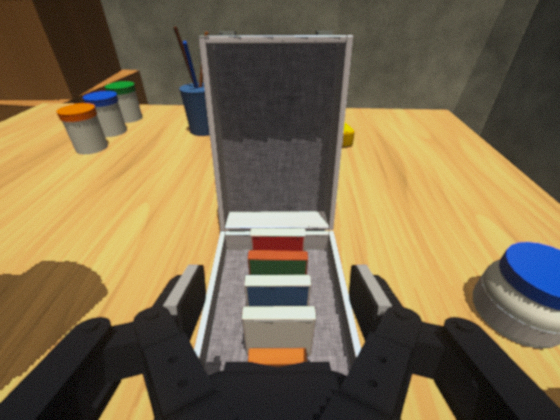

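All four tiles stand in slots 1–4 (wrist view column 278, rows 235–325). The lid angle is about 1.72 in both cameras. I check the tile top heights by depth and the IK of the lid-closing arc.

```bash
cat >> h.py <<'E'
def lidpose(th,beta,r=.195,tip=.019,gap=0.,h=.046):
    c0=np.r_[CC,0]
    P=c0+cy*(.105-r*np.cos(th)+(h+gap)*np.sin(th))+ez*(.034+r*np.sin(th)+(h+gap)*np.cos(th))
    a=-np.cos(beta)*cy-np.sin(beta)*ez; y=-np.sin(beta)*cy+np.cos(beta)*ez
    R=np.c_[a,y,np.cross(a,y)]
    return P-a*tip, rv(R)
E
python3 - <<'E'
from h import *
im,d=manip.get_image("scene"); c=cam("scene"); K,R,t=c
for k in (1,2,3,4):
    uv=proj(c,slot(k)+ez*.06)[0]; u0,v0=uv.round().astype(int); zs=[]; ys=[]
    for v in range(v0-8,v0+9):
        for u in range(u0-10,u0+11):
            X=R.T@(np.linalg.inv(K)@np.array([u,v,1])*d[v,u]-t); e=X-slot(k)
            if abs(cx@e)<.022 and abs(cy@e)<.017 and X[2]>.058: zs.append(X[2]);ys.append(cy@e)
    print(k,len(zs),"top z",np.percentile(zs,[50,90]).round(4),"dy mm",(np.mean(ys)*1e3).round(1))
for b0 in (20,35,50,65):
  for th in (1.85,1.72,1.4,1.0,.6,.3,0):
    b=np.radians(b0+(90-b0)*(1.85-th)/1.85)
    p,q=lidpose(th,b,gap=.03 if th>1.8 else 0); j=manip.inverse_kinematics(p,q); print(b0,th,p.round(3),None if j is None else np.round(j,2))
E
```

```text
1 113 top z [0.0663 0.0682] dy mm -1.1
2 109 top z [0.0659 0.0679] dy mm -1.8
3 107 top z [0.0659 0.0675] dy mm 0.1
4 104 top z [0.066  0.0679] dy mm 0.8
20 1.85 [0.493 0.405 0.207] None
20 1.72 [0.497 0.352 0.228] None
20 1.4 [0.501 0.288 0.245] None
20 1.0 [0.506 0.206 0.238] [ 0.65  0.43  0.18  1.73 -0.54 -0.87]
20 0.6 [0.51  0.133 0.2  ] [ 0.44  0.24 -0.06  1.42 -0.37 -1.16]
20 0.3 [0.513 0.092 0.154] [ 0.28  0.17 -0.22  1.23 -0.19 -1.35]
20 0 [0.515 0.066 0.099] [ 0.13  0.16 -0.34  1.08  0.   -1.51]
35 1.85 [0.494 0.403 0.211] None
35 1.72 [0.497 0.35  0.232] None
35 1.4 [0.501 0.286 0.248] [ 0.76  0.58  0.4   1.91 -0.53 -0.72]
35 1.0 [0.506 0.204 0.239] [ 0.6   0.36  0.14  1.64 -0.44 -0.97]
35 0.6 [0.511 0.132 0.2  ] [ 0.4   0.21 -0.08  1.39 -0.29 -1.21]
35 0.3 [0.513 0.091 0.154] [ 0.26  0.16 -0.22  1.22 -0.15 -1.37]
35 0 [0.515 0.066 0.099] [ 0.13  0.16 -0.34  1.08  0.   -1.51]
50 1.85 [0.494 0.4   0.215] [ 0.87  0.78  0.67  2.01 -0.46 -0.63]
50 1.72 [0.497 0.347 0.235] [ 0.81  0.64  0.5   1.91 -0.46 -0.71]
50 1.4 [0.501 0.283 0.25 ] [ 0.71  0.47  0.32  1.76 -0.41 -0.85]
50 1.0 [0.506 0.201 0.241] [ 0.54  0.29  0.1   1.56 -0.33 -1.06]
50 0.6 [0.511 0.13  0.201] [ 0.36  0.18 -0.1   1.36 -0.22 -1.26]
50 0.3 [0.513 0.091 0.154] [ 0.23  0.15 -0.23  1.21 -0.11 -1.4 ]
50 0 [0.515 0.066 0.099] [ 0.13  0.16 -0.34  1.08  0.   -1.51]
65 1.85 [0.494 0.395 0.218] [ 0.81  0.59  0.46  1.75 -0.31 -0.77]
65 1.72 [0.497 0.343 0.237] [ 0.74  0.48  0.36  1.71 -0.31 -0.85]
65 1.4 [0.501 0.279 0.252] [ 0.64  0.36  0.22  1.62 -0.28 -0.97]
65 1.0 [0.506 0.199 0.241] [ 0.48  0.23  0.05  1.49 -0.22 -1.14]
65 0.6 [0.511 0.129 0.201] [ 0.32  0.16 -0.11  1.33 -0.14 -1.31]
65 0.3 [0.513 0.09  0.155] [ 0.21  0.14 -0.23  1.21 -0.07 -1.42]
65 0 [0.515 0.066 0.099] [ 0.13  0.16 -0.34  1.08  0.   -1.51]
```

Tile tops all sit at 66 mm, as they must. Next is the lid: go over and behind it, then touch the outer face with a force limit.

Run:
```python
from h import *
manip.grip(0.0,60)
_,qd=lidpose(0,np.pi/2)
o=show(); manip.line_to(o["tcp_pos"]+ez*.06,vel=.2)
manip.reach([.50,.03,.36],qd); show()
B=np.radians(55); p,q=lidpose(1.722,B,gap=.04)
hi=p.copy(); hi[2]=.37; hi[1]+=.01
manip.reach(hi,q); show()
manip.line_to(p,vel=.15); show(); snap("l1")
p1,_=lidpose(1.722,B,gap=-.012)
print("hit",manip.line_to(p1,vel=.02,force_limit=3)); o=show()
p0,_=lidpose(1.722,B); print("residual along -cy mm",1e3*cy@(o["tcp_pos"]-p0)); snap("l2")
```

```text
t 50.1 tcp [0.5155 0.0693 0.1625] F [1.  0.3 0.2] w 0.0001
t 52.5 tcp [0.4999 0.0299 0.359 ] F [-0.   0.2 -0.7] w -0.0Traceback (most recent call last):
  File "<stdin>", line 8, in <module>
station.PlanningError: the arm cannot take that pose within its joint ranges
```

Run:
```python
from h import *
for b in (60,70,80,90):
    p,q=lidpose(1.722,np.radians(b),gap=.04)
    for z in (p[2],.30,.34,.37):
        x=p.copy();x[2]=z; j=manip.inverse_kinematics(x,q); print(b,x.round(3),None if j is None else np.round(j,2))
```

```text
60 [0.495 0.384 0.23 ] [ 0.82  0.63  0.52  1.85 -0.37 -0.74]
60 [0.495 0.384 0.3  ] None
60 [0.495 0.384 0.34 ] None
60 [0.495 0.384 0.37 ] None
70 [0.495 0.381 0.232] [ 0.77  0.51  0.4   1.69 -0.26 -0.83]
70 [0.495 0.381 0.3  ] [ 0.77  0.53  0.58  1.85 -0.26 -0.83]
70 [0.495 0.381 0.34 ] [ 0.77  0.56  0.73  1.97 -0.26 -0.83]
70 [0.495 0.381 0.37 ] None
80 [0.495 0.378 0.233] [ 0.71  0.4   0.27  1.55 -0.14 -0.91]
80 [0.495 0.378 0.3  ] [ 0.71  0.42  0.45  1.7  -0.14 -0.91]
80 [0.495 0.378 0.34 ] [ 0.71  0.45  0.57  1.81 -0.14 -0.91]
80 [0.495 0.378 0.37 ] [ 0.71  0.47  0.69  1.89 -0.14 -0.91]
90 [0.495 0.375 0.233] [ 0.65  0.31  0.16  1.41  0.   -0.99]
90 [0.495 0.375 0.3  ] [ 0.65  0.32  0.32  1.57  0.   -0.99]
90 [0.495 0.375 0.34 ] [ 0.65  0.34  0.44  1.66  0.   -0.99]
90 [0.495 0.375 0.37 ] [ 0.65  0.37  0.54  1.74  0.   -0.99]
```

Run:
```python
from h import *
B=np.radians(62)
ph,qh=lidpose(1.722,np.radians(88),gap=.045); ph[2]=.36
manip.reach(ph,qh); show()
p,q=lidpose(1.722,B,gap=.04); manip.line_to(p,q,vel=.12); show(); snap("l1")
p1,_=lidpose(1.722,B,gap=-.015)
print("hit",manip.line_to(p1,vel=.02,force_limit=3)); o=show()
p0,_=lidpose(1.722,B); print("residual +cy mm",1e3*cy@(o["tcp_pos"]-p0)); snap("l2")
```

```text
t 53.8 tcp [0.4954 0.3795 0.3603] F [0.5 0.1 0.1] w -0.0
t 55.1 tcp [0.4951 0.3836 0.232 ] F [-0.3 -0.1 -0.8] w -0.0001
hit True
t 56.8 tcp [0.4967 0.3526 0.2352] F [-0.2  1.1 -0.3] w -0.0001
residual +cy mm 8.191507567535556
```

View pics/scene_l2.png

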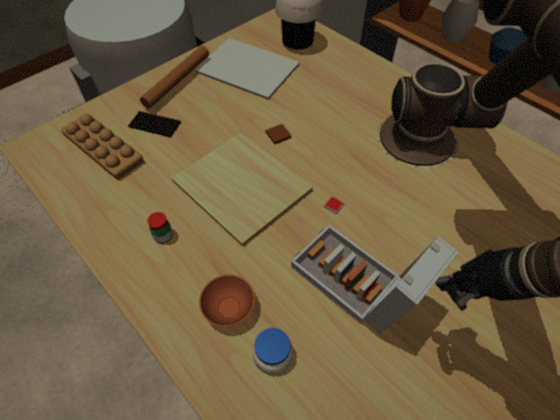

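View pics/side_l2.png

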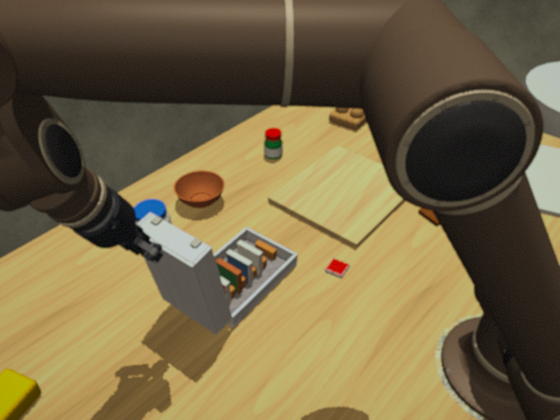

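The tip touches the lid's outer face near the free edge (scene (450,283)). The 8 mm residual is the finger half-width. I now follow the arc.

```bash
cat >> h.py <<'E'
def lidpush(th,gap=0.,b0=62,r=.195):
    b=np.radians(min(90,b0+(90-b0)*(1.722-th)/1.4))
    p,q=lidpose(th,b,r=r,gap=gap); R=Rn.from_rotvec(q).as_matrix()
    nin=-(np.sin(th)*cy+np.cos(th)*ez)
    sup=max(nin@(R[:,1]*s*.011) for s in(1,-1))
    return p-nin*sup,q
E
python3 - <<'E'
from h import *
for th in np.arange(1.66,.75,-.1):
    p,q=lidpush(th); 
    hit=manip.line_to(p,q,vel=.08,force_limit=30); o=manip.observe()
    print(round(th,2),hit,o["tcp_pos"].round(3),o["wrist_force"].round(1))
    if hit: break
snap("l3")
E
```

```text
1.66 False [0.497 0.342 0.241] [-0.1  0.9 -0.1]
1.56 False [0.499 0.322 0.247] [-0.   0.4 -0.5]
1.46 False [0.5   0.301 0.252] [0.2 0.2 0.6]
1.36 False [0.501 0.28  0.254] [-0.3 -0.4  0.6]
1.26 False [0.503 0.259 0.255] [ 0.8 -0.   0.6]
1.16 False [0.504 0.238 0.253] [-1.3  0.5 -0.6]
1.06 False [0.505 0.217 0.249] [ 0.8 -0.9 -0.1]
0.96 False [0.506 0.197 0.243] [-0.7  1.   0.3]
0.86 False [0.508 0.177 0.235] [-0.1 -0.3  0.5]
0.76 False [0.509 0.158 0.225] [-0.8 -0.3 -0.8]
```

View pics/scene_l3.png

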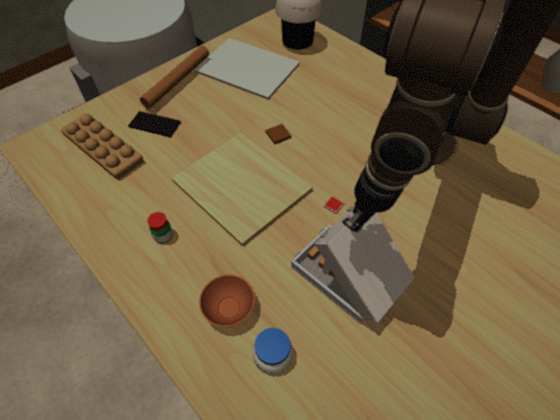

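The lid is following (free edge at about (345,235)). I continue to shut.

Run:
```python
from h import *
for th in list(np.arange(.66,.05,-.1)):
    p,q=lidpush(th); 
    hit=manip.line_to(p,q,vel=.08,force_limit=30); o=manip.observe()
    print(round(th,2),hit,o["tcp_pos"].round(3),o["wrist_force"].round(1))
    if hit: break
p,q=lidpush(0,gap=-.012); hit=manip.line_to(p,q,vel=.03,force_limit=18); o=show(); print(hit,"expected shut tcp z",.08+.019)
snap("l4")
manip.line_to(o["tcp_pos"]+ez*.08,vel=.15); show()
manip.reach([.35,-.25,.3],q); snap("l5"); show()
```

```text
0.66 False [0.51  0.14  0.213] [-0.6  0.6  0.2]
0.56 False [0.511 0.124 0.2  ] [ 0.7 -0.5  0.1]
0.46 False [0.512 0.109 0.184] [-0.2  0.3  0.3]
0.36 False [0.512 0.096 0.168] [-0.2 -0.7  0. ]
0.26 False [0.513 0.085 0.15 ] [-0.4  0.5  0.4]
0.16 False [0.514 0.076 0.131] [0.5 1.  0.1]
0.06 False [0.514 0.069 0.111] [ 0.1 -0.6  0.6]
t 64.6 tcp [0.5149 0.0677 0.099 ] F [-2.   0.8  8.8] w 0.0002
True expected shut tcp z 0.099
t 65.4 tcp [0.5145 0.0677 0.178 ] F [-0.6 -0.3 -0.7] w -0.0
t 67.0 tcp [ 0.3505 -0.2494  0.2995] F [-0.4  0.6 -0.2] w -0.0002
```

View pics/scene_l5.png

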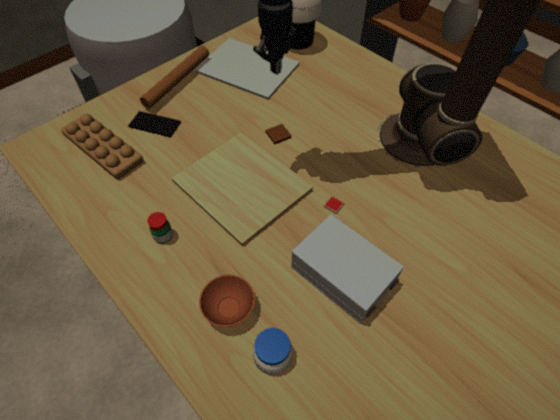

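View pics/side_l5.png

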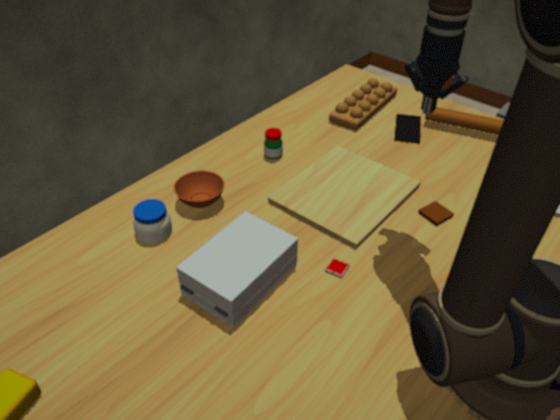

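The case looks shut, with bowl and jars where they were. I check the top-face plane by depth.

Run:
```python
from h import *
for n in ("scene","side"):
    im,d=manip.get_image(n); K,R,t=cam(n); out=[]
    for v in range(0,420):
        for u in range(120,430):
            if d[v,u]>0:
                X=R.T@(np.linalg.inv(K)@np.array([u,v,1])*d[v,u]-t); e=X-np.r_[CC,0]
                if abs(cx@e)<.06 and abs(cy@e)<.095 and X[2]>.06: out.append((cy@e,X[2]))
    o=np.array(out); k=np.polyfit(o[:,0],o[:,1],1); print(n,len(o),"slope rad",k[0].round(4),"z mid",k[1].round(4))
```

```text
scene 3936 slope rad -0.0003 z mid 0.0803
side 4033 slope rad 0.0009 z mid 0.0798
```

Run:
```python
from station import manip
print(manip.observe()["time"]); manip.finish_job()
```

```text
67.0917
the job is handed in; nothing more can be done
```

I packed the four tiles that were on the board and shut the case. I handed it in at about 67 s of the 210 s allowed. No yellow tile was there.

- **Tiles:** red is in slot 1, green in slot 2, blue in slot 3 and white in slot 4. Before closing, depth put all four tile tops at 66 mm, the height for standing on the floor, and within 2 mm of their slot centres.
- **Lid:** after closing, its top face measured 80 mm high and level to within 0.001 rad in both cameras.
- **Surroundings:** the bowl, jar and tub looked unmoved in the last pictures. I left the small red tile and the brown one alone, since they were not part of the job.

**What went wrong along the way:**
- Red and green slipped in the grip during the first fast swings, and red first came down on a bar. I measured the slip, re-centred and set both down.
- Blue and white were carried more slowly. Blue measured as not having slipped, and white looked held the same way.
- White was knocked aside during the run, so I located it again before picking it up.
- The side camera put the held red tile about 15–20 mm off. I took that reading for finger reflections and went by the scene camera.

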